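# Lay out the tasting place

### The job

Lay out the tasting place around the white bowl and the food tin, leaving the bowl and the tin where they are (left, right and in front are as seen from the robot, front being its side). Stand the tall white pepper mill directly to the left of the bowl with about 3 cm of clear space between them, stand the spice jar exactly half-way between the bowl and the tin, and stand the little tea carton upright on top of the tin, in its middle. Lay the spoon crosswise directly in front of the bowl, centred on it and about 3 cm clear of its rim, with its scoop to the left and its handle to the right.

Things in the scene. Friction and masses are not known exactly. Their poses are not given: they have to be found in the camera images.
- bowl_mid (a point): White round bowl, 100 mm across at the rim, 45 mm high, standing on the work surface; reference, not to be moved. Point: on its axis, 22.5 mm above the surface. Its own axes start parallel to the world's (x away from the robot, y to the robot's left).
- tin_mid (a point): Low round food tin, 75 mm across, 58 mm high, flat top, to the right of the bowl (the robot arm may hide it and the spoon from the top camera until it moves aside); reference, not to be moved. Point: on its axis, 29 mm above the surface (29 mm under its top).
- mill_mid (a point): Tall plain white pepper mill with a black foot, 54 mm across at the foot and 50 mm or less above it, 165 mm high, standing upright; its z axis is upright. Starts, like the jar and the carton, in a row behind the blue bag sealer. Point: on its axis, half-way up (82.5 mm above its underside).
- jar_mid (a point): Round spice jar with a wide screw cap (cap 43 mm across), 44 mm across, 100 mm high, standing upright. Point: on its axis, half-way up (50 mm above its underside).
- tea_mid (a point): Little tea carton, 34 mm (its x) by 42 mm (its y) by 49 mm high, 52 mm with the raised fold on top, standing upright. Point: its centre, 24.5 mm above its underside.
- spoon_mid (a point): Metal tasting spoon lying flat, 134 mm long along its x axis, at most 27 mm wide, 13 mm high; it starts lying in the foreground between bowl and tin, the scoop pointing away from the robot, near where the jar will stand. The spoon grips as about 21 mm wide at mid-length. Point: middle of its length, 6.5 mm above its underside.
- spoon_tip (a point): Point in the scoop of the spoon, 55 mm from its middle along its x axis (the handle is at the other end).
Not all that is in view belongs to the job. There is more than one size of the part that bears tea_mid; the job needs the smaller.

How it is judged:
At the end, for the whole second after the job is handed in: Mill left of the bowl, gap 3 cm +-1.5 cm, 1.5 cm sideways; jar half-way between bowl and tin (1 cm); carton upright on the tin within 1.2 cm of its middle; spoon flat in front of the bowl, gap 3 cm +-1.5 cm, centred to 1.5 cm, crosswise to 10 degrees, scoop left. All upright and at rest (x of mill_mid in the frame of bowl_mid between -0.015 and 0.015 m and y of mill_mid in the frame of bowl_mid between 0.092 and 0.122 m and angle between each of mill_mid, jar_mid, tea_mid's own z axis and vertical below 0.1 rad and x of spoon_mid in the frame of bowl_mid between -0.109 and -0.079 m and y of spoon_mid in the frame of bowl_mid between -0.015 and 0.015 m and angle between the x axis of spoon_mid and the y axis of bowl_mid, either way round below 0.17 rad and y of spoon_tip in the frame of bowl_mid above 0.03 m and height (world z) of spoon_mid below 0.015 m and ((x of tin_mid in the frame of bowl_mid between -0.06 and -0.05 m and x of jar_mid in the frame of bowl_mid between -0.04 and -0.015 m) or (x of tin_mid in the frame of bowl_mid between -0.05 and -0.04 m and x of jar_mid in the frame of bowl_mid between -0.035 and -0.01 m) or (x of tin_mid in the frame of bowl_mid between -0.04 and -0.03 m and x of jar_mid in the frame of bowl_mid between -0.03 and -0.005 m) or (x of tin_mid in the frame of bowl_mid between -0.03 and -0.02 m and x of jar_mid in the frame of bowl_mid between -0.025 and 0 m) or (x of tin_mid in the frame of bowl_mid between -0.02 and -0.01 m and x of jar_mid in the frame of bowl_mid between -0.02 and 0.005 m) or (x of tin_mid in the frame of bowl_mid between -0.01 and 0 m and x of jar_mid in the frame of bowl_mid between -0.015 and 0.01 m) or (x of tin_mid in the frame of bowl_mid between 0 and 0.01 m and x of jar_mid in the frame of bowl_mid between -0.01 and 0.015 m) or (x of tin_mid in the frame of bowl_mid between 0.01 and 0.02 m and x of jar_mid in the frame of bowl_mid between -0.005 and 0.02 m) or (x of tin_mid in the frame of bowl_mid between 0.02 and 0.03 m and x of jar_mid in the frame of bowl_mid between 0 and 0.025 m) or (x of tin_mid in the frame of bowl_mid between 0.03 and 0.04 m and x of jar_mid in the frame of bowl_mid between 0.005 and 0.03 m) or (x of tin_mid in the frame of bowl_mid between 0.04 and 0.05 m and x of jar_mid in the frame of bowl_mid between 0.01 and 0.035 m) or (x of tin_mid in the frame of bowl_mid between 0.05 and 0.06 m and x of jar_mid in the frame of bowl_mid between 0.015 and 0.04 m) or (x of tin_mid in the frame of bowl_mid between 0.06 and 0.07 m and x of jar_mid in the frame of bowl_mid between 0.02 and 0.045 m)) and ((y of tin_mid in the frame of bowl_mid between -0.29 and -0.28 m and y of jar_mid in the frame of bowl_mid between -0.155 and -0.13 m) or (y of tin_mid in the frame of bowl_mid between -0.28 and -0.27 m and y of jar_mid in the frame of bowl_mid between -0.15 and -0.125 m) or (y of tin_mid in the frame of bowl_mid between -0.27 and -0.26 m and y of jar_mid in the frame of bowl_mid between -0.145 and -0.12 m) or (y of tin_mid in the frame of bowl_mid between -0.26 and -0.25 m and y of jar_mid in the frame of bowl_mid between -0.14 and -0.115 m) or (y of tin_mid in the frame of bowl_mid between -0.25 and -0.24 m and y of jar_mid in the frame of bowl_mid between -0.135 and -0.11 m) or (y of tin_mid in the frame of bowl_mid between -0.24 and -0.23 m and y of jar_mid in the frame of bowl_mid between -0.13 and -0.105 m) or (y of tin_mid in the frame of bowl_mid between -0.23 and -0.22 m and y of jar_mid in the frame of bowl_mid between -0.125 and -0.1 m) or (y of tin_mid in the frame of bowl_mid between -0.22 and -0.21 m and y of jar_mid in the frame of bowl_mid between -0.12 and -0.095 m) or (y of tin_mid in the frame of bowl_mid between -0.21 and -0.2 m and y of jar_mid in the frame of bowl_mid between -0.115 and -0.09 m) or (y of tin_mid in the frame of bowl_mid between -0.2 and -0.19 m and y of jar_mid in the frame of bowl_mid between -0.11 and -0.085 m) or (y of tin_mid in the frame of bowl_mid between -0.19 and -0.18 m and y of jar_mid in the frame of bowl_mid between -0.105 and -0.08 m) or (y of tin_mid in the frame of bowl_mid between -0.18 and -0.17 m and y of jar_mid in the frame of bowl_mid between -0.1 and -0.075 m) or (y of tin_mid in the frame of bowl_mid between -0.17 and -0.16 m and y of jar_mid in the frame of bowl_mid between -0.095 and -0.07 m) or (y of tin_mid in the frame of bowl_mid between -0.16 and -0.15 m and y of jar_mid in the frame of bowl_mid between -0.09 and -0.065 m)) and horizontal distance between tea_mid and tin_mid below 0.012 m and height (world z) of tea_mid between 0.077 and 0.089 m and height (world z) of mill_mid below 0.09 m and height (world z) of jar_mid below 0.056 m and linear speed of each of mill, jar, tea, spoon, bowl, tin below 0.02 m/s); the robot touches nothing.
It fails at once if the bowl was shoved or lifted (more than 15 mm) (distance of bowl_mid from where it was at the start of the episode above 0.015 m).
It fails at once if the tin was shoved or lifted (more than 15 mm) (distance of tin_mid from where it was at the start of the episode above 0.015 m).
It also fails if it takes over 109 s, if anything falls off the work surface, if the arm or the gripper's body presses on something with over 40 N, if the wrist force passes 120 N, or if a joint passes its speed limit or range.

### The arm

A 6-joint arm with a two-finger parallel gripper is mounted at the origin on the work surface; the furniture and walls round the work are solid. World frame = base frame: x ahead of the robot, y to its left, z up, the work surface at z = 0. Lengths are in m, angles in rad, forces in N, time in s.
With the tool pointing down it reaches from about 0.325 to 0.775 m from the base axis. Payload 5.5 kg.
Tool frame: the origin (TCP) lies midway between the tips of the shut fingers; the grasp point (between the pads) lies robot.hold_point_z behind it (robot.hold_point_z is the distance from the TCP to the grasp point, in m); x points along the fingers, y is the direction in which the jaws open and shut, and the axes are right-handed (so a half turn about x gives the same grasp; the last joint's range is limited). The gripper opens to 88 mm and grips with 3 to 60 N. Pads are 20 mm wide; open, the fingers measure 115 mm over their backs; the gripper's body (75 mm by 178 mm) begins 61 mm behind the grasp point.
Start: joints at [-1.218, 0.091, 1.231, -0, 1.82, -0.057], TCP at [0.239, -0.55, 0.223] pointing down, gripper open.
Joint ranges: [-2.87, 2.87], [-0.86, 2.18], [0.17, 2.46], [-1.51, 4.65], [0.06, 2.69], [-2.65, 2.65]. Speed limits (rad/s): [2.57, 2.57, 3.01, 3.14, 3.14, 3.14].

### API

Orientations are given as [roll, pitch, yaw] about the fixed x, y, z axes, in that order (R = Rz(yaw) Ry(pitch) Rx(roll)).
In Python, from workcell import monitor, vision, robot gives the robot as it stands.
- The arm moves only by the tool send_rows, never from a script. Its argument "plan" is a list of rows, each an object with "slide": the shift along the tool's x, y, z in mm, a list of three; "dr": the turn, a rotation vector about the tool's x, y, z in degrees, a list of three; "jaw": the opening, from 0 (shut) to 1 (fully open). In form: [{"slide": [x, y, z], "dr": [wx, wy, wz], "jaw": jaw}, ...]. A call has 1 to 5 rows; each row shifts and turns the commanded pose from where the row before left it, along the tool's axes as they then stand; what a row does not reach is not made up. A row lasts 1/10 s, in which the tool goes at most 50 mm and 8.59 degrees, less where a joint would pass 70% of its speed; a pose out of reach is approached as far as the arm can. A call is refused whole if a number of a shift passes 50 or a number of a turn 8.59, either way. A call with a gripper value outside its range is refused whole. The fingers move at their own pace and stop on an object; "grip_force" is the grip in N (left out, the last holds). Time passes only in rows, so rows that do not move let the fingers close. It gives the time, the measured TCP pose, the force and the opening at its end, in the units of the state.
- monitor.observe(): the state, without advancing time (a new reading comes with each control period).
- vision.grab_frame(name): name is "side" or "top"; returns the picture (420x560x3 uint8, red, green, blue); there is no depth.
- vision.camera_info(name): a dict with "mtx" (3x3 intrinsics, pixels), "rvec" (rotation vector, rad) and "tvec" (3), from world to camera coordinates, as OpenCV has them. Camera axes: x right, y down, z forward; pixel columns grow to the right and rows downward; lengths in m; the calibration is good to about 2 mm. A picture is of the moment at which its call begins. camera_info takes no time and is no camera call.
- robot.finish_job(): hands the job in, once; it reports no verdict.
The state is a dict: "t": time; "qpos": joint angles; "qvel": joint speeds; "effort": joint torques, N m; "ee_pos": TCP position; "ee_rot": TCP orientation; "contact_force": force on the tool from outside, world axes, zero at the start; "wrist_torque": the same for the moment, N m; "opening": finger opening in m.
Only numpy, scipy, OpenCV 4.12 (cv2) and the standard library are available. Lean on these libraries where they do the work, as an engineer would, in place of code of your own. Each camera call takes 0.05 s, during which the arm holds its last target.

## Working session

There is one attempt and no reset: what is moved stays moved. The work goes in short steps, Python scripts to look and compute and a tool call to move; the robot and the scene stay as the last step left them, time stands still between calls to the robot, and variables do not carry over. Pictures are saved under pics/ and viewed, and the job is handed in when it is done.

Besides the shell and the picture viewer there is one more tool, called after "Request:" in YAML: its name, and indented under it one key for each argument. send_rows: Moves the arm, as the interface text tells. Its arguments: {"type":"object","properties":{"plan":{"type":"array"},"grip_force":{"type":"number"}},"required":["plan"]}

```bash
ls; mkdir -p pics; python3 - <<'E'
from workcell import monitor, vision, robot
import cv2,json
print(monitor.observe()); print(robot.hold_point_z)
for n in("side","top"):
    cv2.imwrite(f"pics/{n}0.png",vision.grab_frame(n)[:,:,::-1]); print(n,vision.camera_info(n))
E
```

```text
pics
{'t': 0.0, 'qpos': array([-1.21770424e+00,  9.18443519e-02,  1.23188817e+00, -1.52639699e-05,
        1.81980883e+00, -5.67007917e-02]), 'qvel': array([-1.18263988e-03, -8.28952071e-04,  1.09457477e-03,  9.52026353e-04,
        3.97957144e-04,  1.05025628e-05]), 'effort': array([-2.24262840e-03, -4.46460378e+01, -4.06445682e+01,  6.94398070e-02,
        2.93813855e-02, -1.06736688e-04]), 'ee_pos': array([ 0.23893927, -0.5500386 ,  0.22151429]), 'ee_rot': array([-1.6199022 ,  1.56884757,  1.93147959]), 'contact_force': array([ 0.41186056, -0.09731781,  0.24481238]), 'wrist_torque': array([ 0.00402108,  0.0681474 , -0.01115378]), 'opening': 0.0876428122466801}
0.0187
side {'mtx': array([[531.82495506,   0.        , 282.96933193],
       [  0.        , 531.82495506, 210.86578046],
       [  0.        ,   0.        ,   1.        ]]), 'rvec': array([2.11524816, 0.00314251, 0.01916734]), 'tvec': array([-0.35834094,  0.02030139,  1.47331987])}
top {'mtx': array([[445.4818619 ,   0.        , 285.93690103],
       [  0.        , 445.4818619 , 213.23823073],
       [  0.        ,   0.        ,   1.        ]]), 'rvec': array([ 2.11674603, -2.1277859 ,  0.1597883 ]), 'tvec': array([-0.03365369,  0.34181023,  1.18415996])}
```

View pics/side0.png

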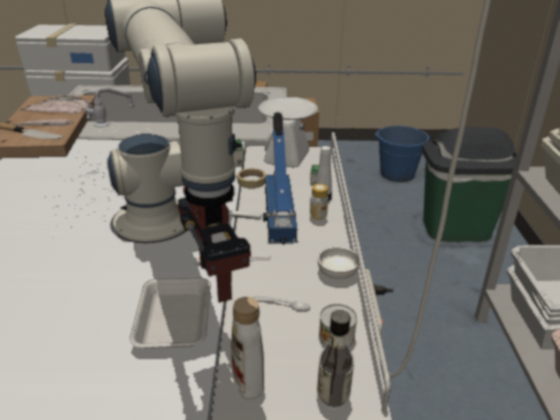

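View pics/top0.png

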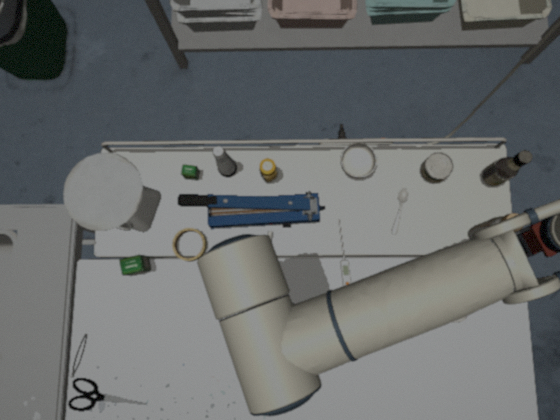

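```bash
cat > h.py <<'E'
import numpy as np,cv2
from workcell import monitor, vision, robot
def cam(n):
    c=vision.camera_info(n); R,_=cv2.Rodrigues(np.array(c['rvec'])); return np.array(c['mtx']),R,np.array(c['tvec']).ravel()
def ray(n,uv,z):
    K,R,t=cam(n); d=R.T@np.linalg.solve(K,[uv[0],uv[1],1]); o=-R.T@t
    return o+d*(z-o[2])/d[2]
def proj(n,p):
    K,R,t=cam(n); q=K@(R@np.array(p)+t); return q[:2]/q[2]
def crop(n,img,x0,y0,x1,y1,s,f):
    c=cv2.resize(img[y0:y1,x0:x1,::-1],None,fx=s,fy=s,interpolation=cv2.INTER_CUBIC); cv2.imwrite(f,c)
E
python3 - <<'E'
from h import *
a=cv2.imread('pics/top0.png')[:,:,::-1]
crop(0,a,110,130,310,280,4,'pics/c1.png'); crop(0,a,310,130,510,280,4,'pics/c2.png')
b=cv2.imread('pics/side0.png')[:,:,::-1]
crop(0,b,220,130,370,370,2.5,'pics/c3.png')
for uv in [(190,171),(134,264),(224,162),(268,168),(358,160),(437,166)]: print(uv,ray('top',uv,0.03))
for n in('top','side'):
    K,R,t=cam(n);print(-R.T@t)
E
```

```text
(190, 171) [0.46248283 0.23085911 0.03      ]
(134, 264) [0.20587611 0.37348284 0.03      ]
(224, 162) [0.48747479 0.13657329 0.03      ]
(268, 168) [0.46906701 0.01385124 0.03      ]
(358, 160) [ 0.48961311 -0.23549386  0.03      ]
(437, 166) [ 0.47039781 -0.4515631   0.03      ]
[ 0.13477009 -0.06036849  1.22408916]
[ 0.33969942 -1.25165615  0.78578178]
```

View pics/c1.png

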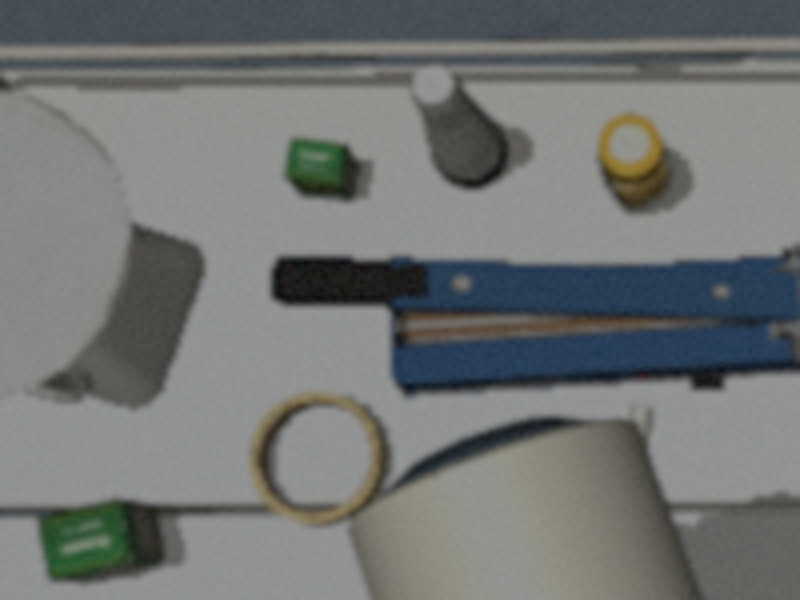

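View pics/c2.png

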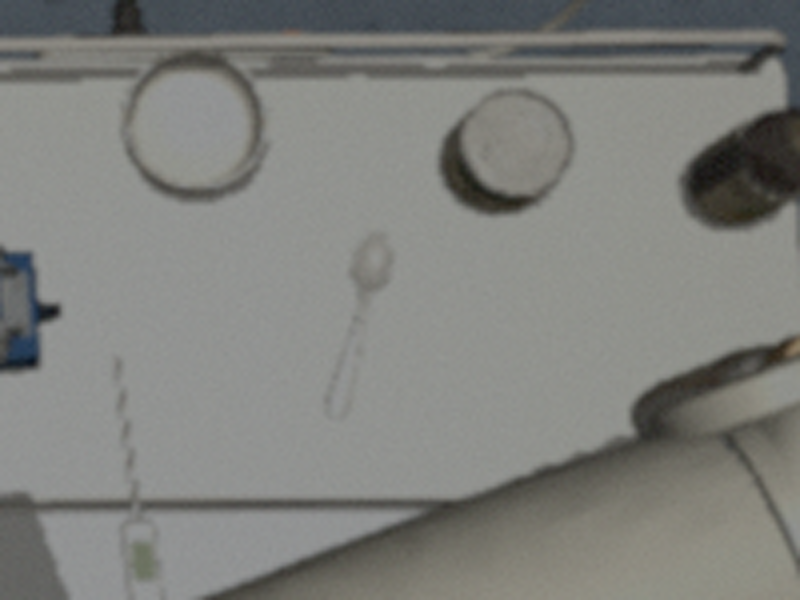

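View pics/c3.png

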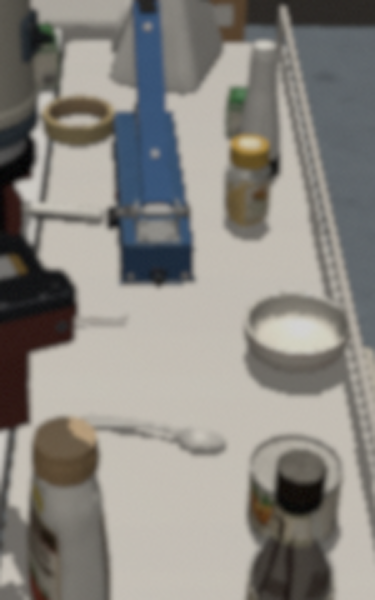

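```bash
python3 - <<'E'
from h import *
a=cv2.imread('pics/top0.png')
g=cv2.GaussianBlur(a,(0,0),0.8).astype(int); 
hsv=cv2.cvtColor(a,cv2.COLOR_BGR2HSV)
def c1(x,y): return (x/4+110-.375,y/4+130-.375)
def c2(x,y): return (x/4+310-.375,y/4+130-.375)
print('tin',ray('top',c2(517,143),.058)); print('bowl',ray('top',c2(194,126),.045))
print('milltop',ray('top',c1(434,86),.165)); print('jarcap',ray('top',c1(631,143),.1))
print('spoon tip,end',ray('top',c2(379,234),.006),ray('top',c2(337,417),.006))
m=cv2.inRange(hsv,(45,90,30),(85,255,255))
n,l,s,c=cv2.connectedComponentsWithStats(m)
for i in range(1,n):
    if s[i,4]>20: print(s[i],c[i], ray('top',c[i],.05), cv2.minAreaRect(np.argwhere(l==i)[:,::-1].astype(np.float32)))
m=cv2.inRange(hsv,(18,120,90),(35,255,255))
n,l,s,c=cv2.connectedComponentsWithStats(m)
for i in range(1,n):
    if s[i,4]>40: print('yel',s[i],c[i], ray('top',c[i],.1))
# project checks in side
for nm,p in dict(tin=(.468,-.44,.058),bowl=(.49,-.23,.045)).items(): print(nm,proj('side',p))
# rail and bottle
for x in (600,100): print('rail',ray('top',c1(x,80),0),ray('top',c1(x,50),.03))
print('bottle2 foot', ray('top',c2(725,195),0))
print('tanbottle foot side', ray('side',(250,395),0), ray('side',(246,308),.19))
print('darkbottle side', ray('side',(336,400),0),ray('side',(340,322),.2))
E
```

```text
tin [ 0.4642156  -0.44749691  0.058     ]
bowl [ 0.48196777 -0.2335361   0.045     ]
milltop [0.47568774 0.12950402 0.165     ]
jarcap [0.45656905 0.01115966 0.1       ]
spoon tip,end [ 0.4142935  -0.36530119  0.006     ] [ 0.28615032 -0.33048215  0.006     ]
[183 166  14  11  97] [189.40206186 171.04123711] [0.4568927 0.2276197 0.05     ] ((189.5, 171.0), (13.0, 10.0), 0.0)
[121 256  22  18 242] [131.29338843 264.62809917] [0.20306601 0.37333135 0.05      ] ((131.54055786132812, 264.7432861328125), (15.782301902770996, 21.20747184753418), 80.53767395019531)
yel [260 159  16  16  96] [267.32291667 167.30208333] [0.45136837 0.01127626 0.1       ]
tin [338.93378731 311.65450858]
bowl [339.35964531 255.56892552]
rail [0.53204932 0.03991606 0.        ] [0.54418094 0.03760526 0.03      ]
rail [0.53576648 0.40067886 0.        ] [0.54795635 0.39058945 0.03      ]
bottle2 foot [ 0.44162401 -0.6089228   0.        ]
tanbottle foot side [ 0.29531115 -0.59954151  0.        ] [ 0.29099467 -0.58002382  0.19      ]
darkbottle side [ 0.45053514 -0.60951573  0.        ] [ 0.44235273 -0.6224783   0.2       ]
```

```bash
cat >> h.py <<'E'
from scipy.spatial.transform import Rotation as Ro
def go(target,yawj=None,s=None):
    """world target TCP, jaw direction angle (deg, world, of tool y). prints total slide (tool axes, mm) and turn about tool x"""
    s=s or monitor.observe(); R=Ro.from_euler('xyz',s['ee_rot']).as_matrix()
    d=R.T@(np.array(target)-s['ee_pos'])*1000
    a=np.degrees(np.arctan2(R[1,1],R[0,1]))
    print('pos',s['ee_pos'].round(4),'jawang %.1f'%a,'tilt',(R[:,0]).round(3),'total slide',d.round(1))
    if yawj is not None: print('turn about tool x (deg): %.1f'%(-((yawj-a+90)%180-90)))
E
python3 - <<'E'
from h import *
s=monitor.observe(); print(Ro.from_euler('xyz',s['ee_rot']).as_matrix().round(3))
go((.35,-.348,.2),75)
E
```

```text
[[-0.001  0.398 -0.917]
 [ 0.002 -0.917 -0.398]
 [-1.    -0.002 -0.   ]]
pos [ 0.2389 -0.5501  0.2216] jawang -66.5 tilt [-0.001  0.002 -1.   ] total slide [  21.9 -141.1 -182.4]
turn about tool x (deg): 38.5
```

Request:
send_rows:
  plan:
    - {"slide":[-50,0,0],"dr":[7.7,0,0],"jaw":0.7}
    - {"slide":[0,0,0],"dr":[7.7,0,0],"jaw":0.5}
    - {"slide":[0,0,0],"dr":[7.7,0,0],"jaw":0.5}
    - {"slide":[0,0,0],"dr":[7.7,0,0],"jaw":0.5}
    - {"slide":[0,0,0],"dr":[7.7,0,0],"jaw":0.5}

```text
t: 0.6
ee_pos: [0.239, -0.5502, 0.2721]
ee_rot: [-0.951, 1.57, 1.923]
contact_force: [1.2, -0.3, -0.3]
opening: 0.0513
```

```bash
python3 - <<'E'
from h import *
go((.35,-.348,.2),75)
E
```

```text
pos [ 0.239  -0.5502  0.2721] jawang -105.3 tilt [-0.     0.001 -1.   ] total slide [  72.2 -224.3  -53.6]
turn about tool x (deg): -0.3
```

```bash
python3 - <<'E'
from h import *
print(ray('side',(310,306),.006),ray('side',(254,299),.006))
print(proj('side',(.414,-.365,.006)),proj('side',(.286,-.330,.006)),proj('side',(.464,-.4475,.058)),proj('side',(.482,-.2335,.045)),proj('side',(.4545,.011,.1)),proj('side',(.457,.228,.049)),proj('side',(.476,.13,.165)))
b=cv2.imread('pics/side0.png')[:,:,::-1]
crop(0,b,220,130,370,280,4,'pics/c4.png');crop(0,b,220,240,370,350,5,'pics/c5.png')
E
```

```text
[ 0.415443   -0.36450989  0.006     ] [ 0.29209192 -0.34278     0.006     ]
[309.35171396 306.1452411 ] [251.51384311 295.21491599] [337.29889482 314.18337968] [336.12048806 256.4126389 ] [319.07912371 186.29226101] [314.60908099 167.27081657] [325.14872645 146.05583745]
```

View pics/c4.png

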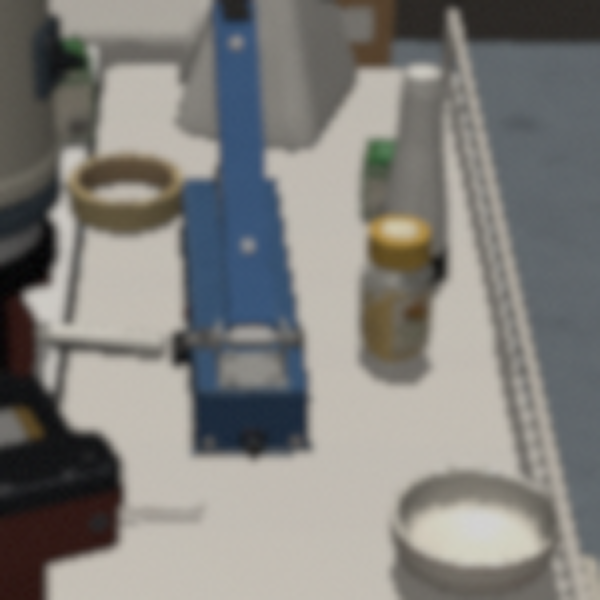

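View pics/c5.png

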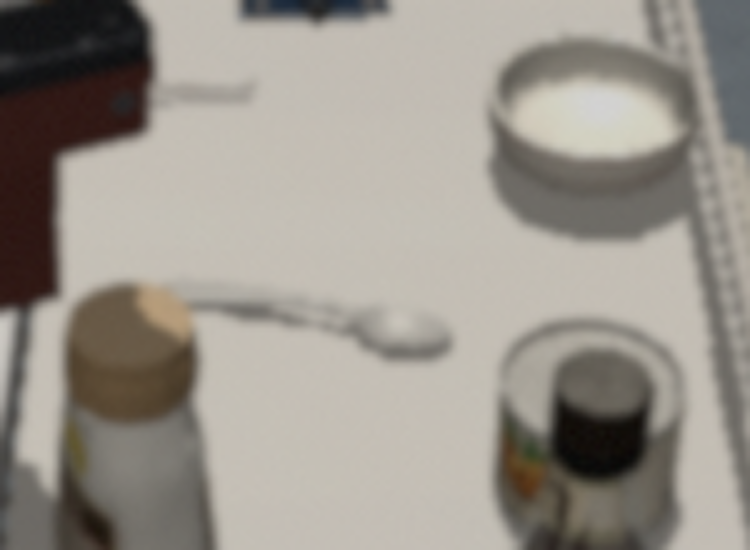

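Request:
send_rows:
  plan:
    - {"slide":[0,-45,-10],"dr":[0,0,0],"jaw":0.5}
    - {"slide":[0,-45,-11],"dr":[0,0,0],"jaw":0.5}
    - {"slide":[0,-45,-11],"dr":[0,0,0],"jaw":0.5}
    - {"slide":[10,-45,-11],"dr":[0,0,0],"jaw":0.5}
    - {"slide":[30,-44,-11],"dr":[0,0,0],"jaw":0.5}

```text
t: 1.1
ee_pos: [0.3488, -0.35, 0.2372]
ee_rot: [2.598, 1.566, -0.805]
contact_force: [0.4, -0.3, -0.0]
opening: 0.0443
```

Request:
send_rows:
  plan:
    - {"slide":[45,0,0],"dr":[0,0,0],"jaw":0.5}
    - {"slide":[45,0,0],"dr":[0,0,0],"jaw":0.5}
    - {"slide":[45,0,0],"dr":[0,0,0],"jaw":0.5}
    - {"slide":[40,0,0],"dr":[0,0,0],"jaw":0.5}
    - {"slide":[0,0,0],"dr":[0,0,0],"jaw":0.5}

```text
t: 1.6
ee_pos: [0.3446, -0.3477, 0.0531]
ee_rot: [-0.593, 1.558, 2.286]
contact_force: [0.1, -0.4, -0.5]
opening: 0.044
```

```bash
python3 - <<'E'
from h import *
go((.35,-.348,.003),75)
b=vision.grab_frame('side'); crop(0,b,180,220,380,370,4,'pics/s1.png')
E
```

```text
pos [ 0.3446 -0.3477  0.0531] jawang -105.0 tilt [-0.008  0.009 -1.   ] total slide [50.  -0.8 -5.8]
turn about tool x (deg): -0.0
```

View pics/s1.png

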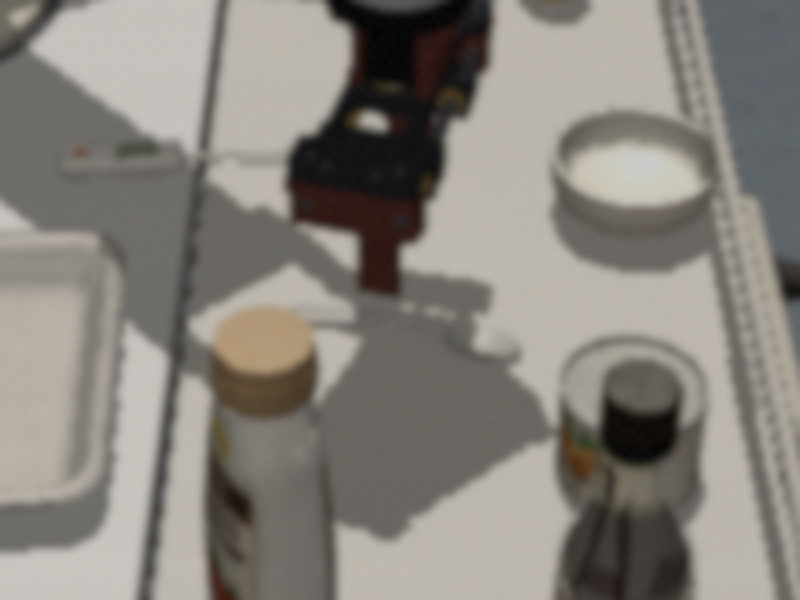

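The gripper (crop pixel ~(378,290)) is straight above the spoon's mid-length. Descend and close.

Request:
send_rows:
  plan:
    - {"slide":[25,0,-3],"dr":[0,0,0],"jaw":0.5}
    - {"slide":[15,0,-3],"dr":[0,0,0],"jaw":0.5}
    - {"slide":[9,0,0],"dr":[0,0,0],"jaw":0.5}
    - {"slide":[0,0,0],"dr":[0,0,0],"jaw":0.5}

```text
t: 2.05
ee_pos: [0.3531, -0.3526, 0.0109]
ee_rot: [-0.542, 1.57, 2.338]
contact_force: [0.1, -0.5, -0.7]
opening: 0.0438
```

Request:
send_rows:
  plan:
    - {"slide":[0,0,0],"dr":[0,0,0],"jaw":0.1}
    - {"slide":[0,0,0],"dr":[0,0,0],"jaw":0.1}
    - {"slide":[0,0,0],"dr":[0,0,0],"jaw":0.1}
    - {"slide":[0,0,0],"dr":[0,0,0],"jaw":0.1}
    - {"slide":[0,0,0],"dr":[0,0,0],"jaw":0.1}
  grip_force: 15

```text
t: 2.55
ee_pos: [0.3537, -0.3526, 0.0123]
ee_rot: [-2.739, 1.57, 0.14]
contact_force: [-1.8, 3.1, 7.8]
opening: 0.0099
```

```bash
python3 - <<'E'
from h import *
go((.35,-.348,.003),75)
b=vision.grab_frame('side'); crop(0,b,200,240,340,345,5.7,'pics/s2.png'); print(monitor.observe()['contact_force'],monitor.observe()['opening'])
E
```

```text
pos [ 0.3537 -0.3526  0.0123] jawang -105.0 tilt [ 0.001  0.    -1.   ] total slide [ 9.3 -3.5  4.8]
turn about tool x (deg): -0.0
[-2.03350992  3.82490227  7.73327275] 0.009282192946380373
```

View pics/s2.png

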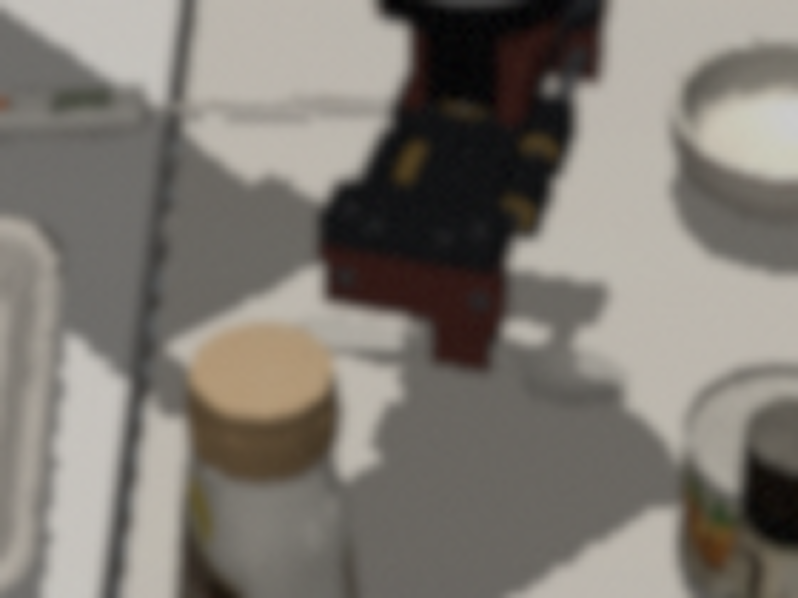

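Request:
send_rows:
  plan:
    - {"slide":[-15,0,0],"dr":[0,0,0],"jaw":0.5}
    - {"slide":[-15,0,0],"dr":[0,0,0],"jaw":0.5}
    - {"slide":[0,0,0],"dr":[0,0,0],"jaw":0.5}
    - {"slide":[0,0,0],"dr":[0,0,0],"jaw":0.5}

```text
t: 3.0
ee_pos: [0.3537, -0.3532, 0.042]
ee_rot: [2.532, 1.569, -0.872]
contact_force: [0.2, -0.4, -0.5]
opening: 0.0377
```

```bash
python3 - <<'E'
from h import *
go((.35,-.348,.003),75)
b=vision.grab_frame('side'); crop(0,b,200,240,340,345,5.7,'pics/s3.png'); print(monitor.observe()['contact_force'],monitor.observe()['opening'])
E
```

```text
pos [ 0.3537 -0.3532  0.042 ] jawang -105.0 tilt [ 0.001 -0.001 -1.   ] total slide [39.  -4.1  5. ]
turn about tool x (deg): -0.0
[-0.53949083  0.05764903  0.20404297] 0.04187744703615471
```

View pics/s3.png

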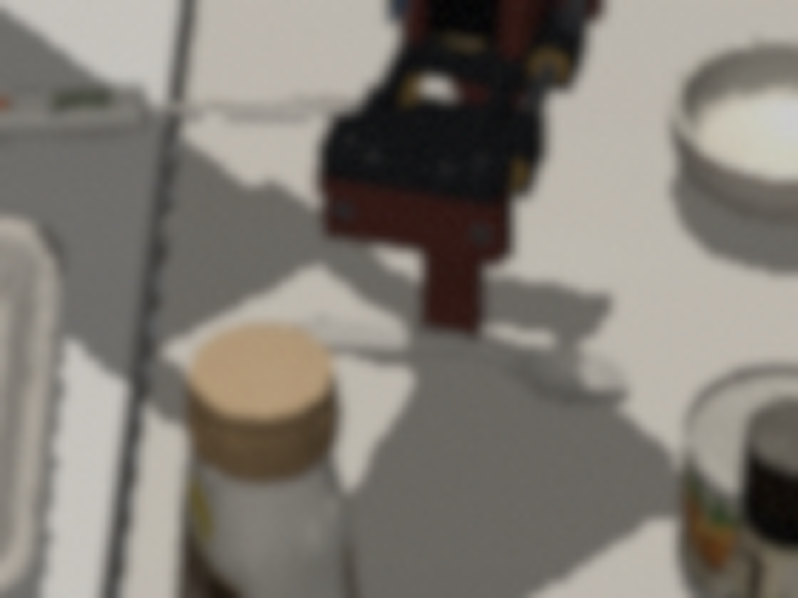

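Request:
send_rows:
  plan:
    - {"slide":[19,-4,5],"dr":[0,0,0],"jaw":0.5}
    - {"slide":[12,0,0],"dr":[0,0,0],"jaw":0.5}
    - {"slide":[6,0,0],"dr":[0,0,0],"jaw":0.5}
    - {"slide":[0,0,0],"dr":[0,0,0],"jaw":0.5}
    - {"slide":[0,0,0],"dr":[0,0,0],"jaw":0.5}

```text
t: 3.55
ee_pos: [0.3496, -0.3477, 0.0042]
ee_rot: [-0.061, 1.571, 2.819]
contact_force: [-0.1, 0.3, 0.6]
opening: 0.0438
```

```bash
python3 - <<'E'
from h import *
go((.35,-.348,.003),75); print(monitor.observe()['contact_force'],monitor.observe()['opening'])
E
```

```text
pos [ 0.3496 -0.3477  0.0042] jawang -105.0 tilt [-0.  0. -1.] total slide [ 1.2  0.2 -0.5]
turn about tool x (deg): -0.0
[-0.12366239  0.33192344  0.63095924] 0.043772041776434324
```

Request:
send_rows:
  plan:
    - {"slide":[0,0,0],"dr":[0,0,0],"jaw":0.1}
    - {"slide":[0,0,0],"dr":[0,0,0],"jaw":0.1}
    - {"slide":[0,0,0],"dr":[0,0,0],"jaw":0.1}
    - {"slide":[0,0,0],"dr":[0,0,0],"jaw":0.1}
    - {"slide":[0,0,0],"dr":[0,0,0],"jaw":0.1}

```text
t: 4.05
ee_pos: [0.3497, -0.3478, 0.0045]
ee_rot: [2.609, 1.57, -0.794]
contact_force: [0.1, -0.6, 1.5]
opening: 0.0205
```

Request:
send_rows:
  plan:
    - {"slide":[-20,0,0],"dr":[0,0,0],"jaw":0.1}
    - {"slide":[-25,0,0],"dr":[0,0,0],"jaw":0.1}
    - {"slide":[-25,0,0],"dr":[0,0,0],"jaw":0.1}
    - {"slide":[-10,0,0],"dr":[0,0,0],"jaw":0.1}
    - {"slide":[0,0,0],"dr":[0,0,0],"jaw":0.1}

```text
t: 4.55
ee_pos: [0.3501, -0.3483, 0.0856]
ee_rot: [2.546, 1.568, -0.858]
contact_force: [-0.2, -0.2, 0.5]
opening: 0.0207
```

```bash
python3 - <<'E'
from h import *
s=monitor.observe();print(s['qpos'],s['opening'])
b=vision.grab_frame('side'); crop(0,b,200,200,340,305,5.7,'pics/s4.png')
E
```

```text
[-8.51664110e-01 -1.84356061e-01  1.74022567e+00 -1.87176996e-05
  1.58259430e+00  9.81288975e-01] 0.020722262180616985
```

View pics/s4.png

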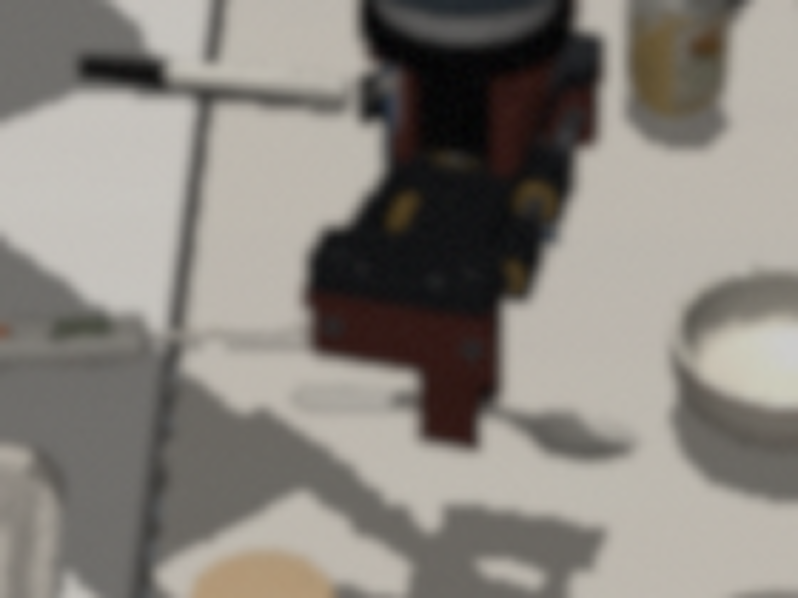

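Request:
send_rows:
  plan:
    - {"slide":[-10,0,0],"dr":[-8.4,0,0],"jaw":0.1}
    - {"slide":[-10,0,0],"dr":[-8.4,0,0],"jaw":0.1}
    - {"slide":[0,0,0],"dr":[-8.4,0,0],"jaw":0.1}
    - {"slide":[0,0,0],"dr":[-8.4,0,0],"jaw":0.1}
    - {"slide":[0,0,0],"dr":[-8.4,0,0],"jaw":0.1}

```text
t: 5.1
ee_pos: [0.3489, -0.3469, 0.1018]
ee_rot: [-1.323, 1.568, 2.295]
contact_force: [-0.5, 0.2, -0.3]
opening: 0.0212
```

Request:
send_rows:
  plan:
    - {"slide":[0,0,0],"dr":[-8.4,0,0],"jaw":0.1}
    - {"slide":[0,0,0],"dr":[-8.4,0,0],"jaw":0.1}
    - {"slide":[0,0,0],"dr":[-8.4,0,0],"jaw":0.1}
    - {"slide":[0,0,0],"dr":[-8.4,0,0],"jaw":0.1}
    - {"slide":[0,0,0],"dr":[-8.4,0,0],"jaw":0.1}

```text
t: 5.6
ee_pos: [0.3489, -0.3469, 0.1017]
ee_rot: [-2.052, 1.567, 2.3]
contact_force: [0.1, -0.3, -0.2]
opening: 0.0207
```

Request:
send_rows:
  plan:
    - {"slide":[0,0,0],"dr":[-8.4,0,0],"jaw":0.1}
    - {"slide":[0,0,0],"dr":[-8.4,0,0],"jaw":0.1}
    - {"slide":[0,0,0],"dr":[-4.2,0,0],"jaw":0.1}
    - {"slide":[0,0,0],"dr":[0,0,0],"jaw":0.1}
    - {"slide":[0,0,0],"dr":[0,0,0],"jaw":0.1}

```text
t: 6.1
ee_pos: [0.3491, -0.3471, 0.1026]
ee_rot: [-2.436, 1.568, 2.273]
contact_force: [-1.2, -0.0, 0.0]
opening: 0.0204
```

```bash
python3 - <<'E'
from h import *
s=monitor.observe();print(s['qpos'],s['opening'])
go((.389,-.2345,.08),180)
b=vision.grab_frame('side'); crop(0,b,200,200,340,305,5.7,'pics/s5.png')
b=vision.grab_frame('top'); cv2.imwrite('pics/t5.png',b[:,:,::-1]);crop(0,b,310,130,510,280,4,'pics/t5c.png')
E
```

```text
[-8.51711485e-01 -1.90261393e-01  1.71511966e+00  3.83027966e-05
  1.61904538e+00 -8.49129977e-01] 0.020401123637860244
pos [ 0.3491 -0.3471  0.1026] jawang -0.1 tilt [-0.001  0.002 -1.   ] total slide [  22.7   39.7 -112.7]
turn about tool x (deg): -0.1
```

View pics/s5.png

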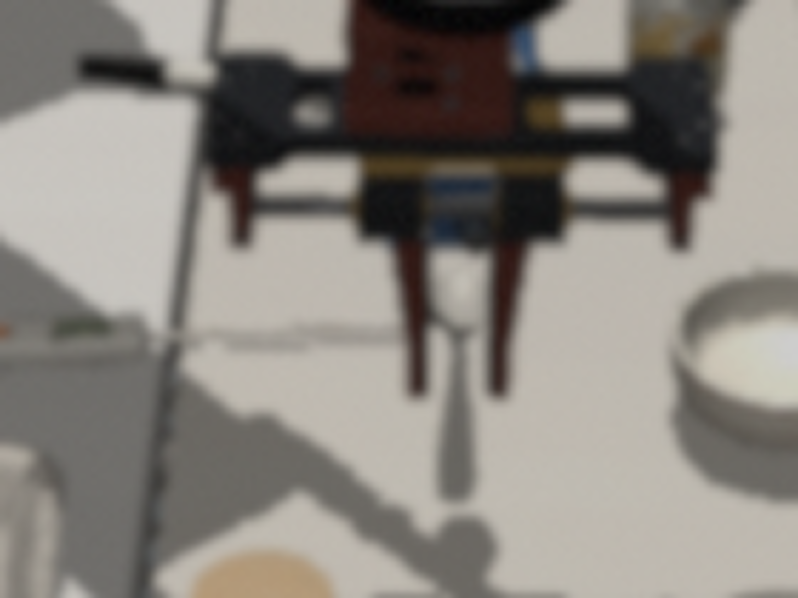

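View pics/t5c.png

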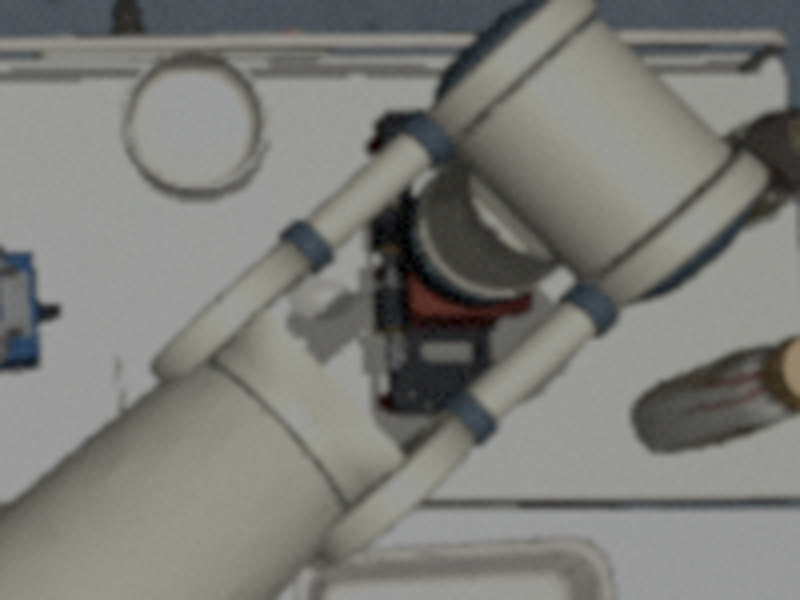

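Request:
send_rows:
  plan:
    - {"slide":[0,13,-38],"dr":[0,0,0],"jaw":0.1}
    - {"slide":[0,13,-38],"dr":[0,0,0],"jaw":0.1}
    - {"slide":[10,14,-37],"dr":[0,0,0],"jaw":0.1}
    - {"slide":[12,0,0],"dr":[0,0,0],"jaw":0.1}
    - {"slide":[0,0,0],"dr":[0,0,0],"jaw":0.1}

```text
t: 6.7
ee_pos: [0.3889, -0.2336, 0.0801]
ee_rot: [-2.023, 1.568, 2.69]
contact_force: [-0.9, 0.4, 0.0]
opening: 0.0211
```

```bash
python3 - <<'E'
from h import *
go((.389,-.2345,.006),180)
b=vision.grab_frame('side'); crop(0,b,220,190,370,302,5,'pics/s6.png')
a=cv2.cvtColor(cv2.imread('pics/t5.png'),cv2.COLOR_BGR2GRAY)[135:185,335:385]
# bowl outline: non-table mask via threshold on dark rim edge
big=cv2.resize(a,None,fx=4,fy=4,interpolation=cv2.INTER_CUBIC)
c=cv2.HoughCircles(cv2.GaussianBlur(big,(0,0),3),cv2.HOUGH_GRADIENT,1,100,param1=60,param2=15,minRadius=60,maxRadius=85)
print(c)
for x,y,r in c[0]: print(ray('top',(x/4-.375+335,y/4-.375+135),.045), r/4)
E
```

```text
pos [ 0.3889 -0.2336  0.0801] jawang 0.1 tilt [-0.003  0.001 -1.   ] total slide [74.1  0.3  1. ]
turn about tool x (deg): 0.1
[[[ 97.5 101.5  79. ]]]
[ 0.48512901 -0.23601816  0.045     ] 19.75
```

View pics/s6.png

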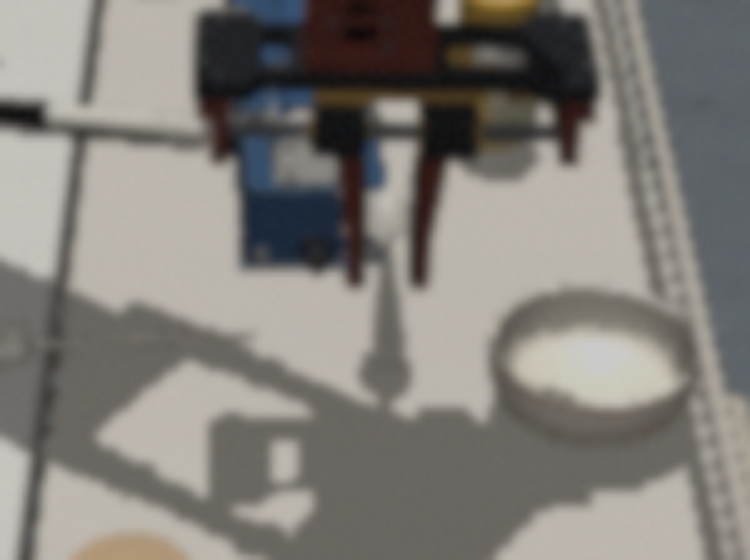

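Request:
send_rows:
  plan:
    - {"slide":[25,1,1],"dr":[0,0,0],"jaw":0.1}
    - {"slide":[25,0,0],"dr":[0,0,0],"jaw":0.1}
    - {"slide":[15,0,0],"dr":[0,0,0],"jaw":0.1}
    - {"slide":[9,0,0],"dr":[0,0,0],"jaw":0.1}
    - {"slide":[0,0,0],"dr":[0,0,0],"jaw":0.1}

```text
t: 7.25
ee_pos: [0.3898, -0.2358, 0.0071]
ee_rot: [-2.138, 1.569, 2.572]
contact_force: [-0.2, 1.2, -0.3]
opening: 0.0206
```

Request:
send_rows:
  plan:
    - {"slide":[0,0,0],"dr":[0,0,0],"jaw":0.1}
    - {"slide":[0,0,0],"dr":[0,0,0],"jaw":0.1}

```text
t: 7.45
ee_pos: [0.3912, -0.2362, 0.0094]
ee_rot: [0.944, 1.569, -0.627]
contact_force: [0.2, 0.7, -0.2]
opening: 0.0206
```

Request:
send_rows:
  plan:
    - {"slide":[2,0,0],"dr":[0,0,0],"jaw":0.1}
    - {"slide":[0,0,0],"dr":[0,0,0],"jaw":0.1}
    - {"slide":[0,0,0],"dr":[0,0,0],"jaw":0.1}

```text
t: 7.75
ee_pos: [0.3907, -0.2356, 0.0063]
ee_rot: [0.853, 1.57, -0.718]
contact_force: [1.0, 0.6, -0.0]
opening: 0.0211
```

```bash
python3 - <<'E'
from h import *
go((.390,-.235,.0045),180)
E
```

```text
pos [ 0.3907 -0.2356  0.0063] jawang -0.0 tilt [ 0. -0. -1.] total slide [ 1.8 -0.7 -0.6]
turn about tool x (deg): -0.0
```

Release slowly, jaws only to ~0.42, then lift.

Request:
send_rows:
  plan:
    - {"slide":[1.5,0,0],"dr":[0,0,0],"jaw":0.1}
    - {"slide":[0,0,0],"dr":[0,0,0],"jaw":0.1}
    - {"slide":[0,0,0],"dr":[0,0,0],"jaw":0.42}
    - {"slide":[0,0,0],"dr":[0,0,0],"jaw":0.42}
    - {"slide":[0,0,0],"dr":[0,0,0],"jaw":0.42}

```text
t: 8.25
ee_pos: [0.3905, -0.2356, 0.0045]
ee_rot: [-2.648, 1.571, 2.064]
contact_force: [-0.4, 0.1, 0.8]
opening: 0.0363
```

Request:
send_rows:
  plan:
    - {"slide":[-30,0,0],"dr":[0,0,0],"jaw":0.42}
    - {"slide":[-45,0,0],"dr":[0,0,0],"jaw":0.42}
    - {"slide":[-45,0,0],"dr":[0,0,0],"jaw":0.42}
    - {"slide":[-45,0,0],"dr":[0,0,0],"jaw":0.42}
    - {"slide":[-45,0,0],"dr":[0,0,0],"jaw":0.42}

```text
t: 8.75
ee_pos: [0.3903, -0.2354, 0.2165]
ee_rot: [0.942, 1.57, -0.629]
contact_force: [0.7, -0.0, -0.4]
opening: 0.0367
```

```bash
python3 - <<'E'
from h import *
go((.476,.13,.26),90)
b=vision.grab_frame('side'); crop(0,b,220,190,370,302,5,'pics/s7.png')
E
```

```text
pos [ 0.3903 -0.2354  0.2165] jawang -0.0 tilt [ 0. -0. -1.] total slide [ -43.6   85.6 -365.4]
turn about tool x (deg): 90.0
```

View pics/s7.png

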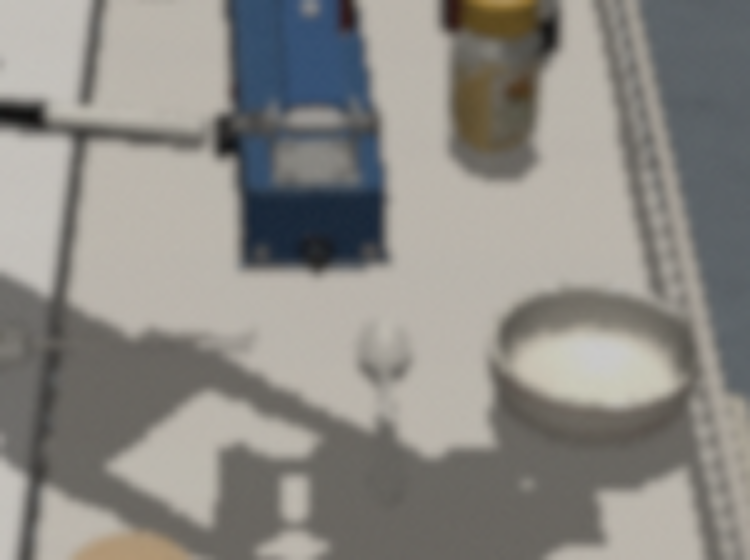

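Request:
send_rows:
  plan:
    - {"slide":[-40,0,0],"dr":[8.5,0,0],"jaw":0.8}
    - {"slide":[0,0,0],"dr":[8.5,0,0],"jaw":0.8}
    - {"slide":[0,0,0],"dr":[8.5,0,0],"jaw":0.8}
    - {"slide":[0,0,0],"dr":[8.5,0,0],"jaw":0.8}
    - {"slide":[0,0,0],"dr":[8.5,0,0],"jaw":0.8}

```text
t: 9.3
ee_pos: [0.3906, -0.2356, 0.2544]
ee_rot: [-1.263, 1.571, 2.702]
contact_force: [0.1, 0.1, -0.4]
opening: 0.0696
```

Request:
send_rows:
  plan:
    - {"slide":[0,0,0],"dr":[8.5,0,0],"jaw":0.8}
    - {"slide":[0,0,0],"dr":[8.5,0,0],"jaw":0.8}
    - {"slide":[0,0,0],"dr":[8.5,0,0],"jaw":0.8}
    - {"slide":[0,0,0],"dr":[8.5,0,0],"jaw":0.8}
    - {"slide":[0,0,0],"dr":[8.5,0,0],"jaw":0.8}

```text
t: 9.8
ee_pos: [0.3905, -0.2356, 0.2543]
ee_rot: [-0.498, 1.571, 2.725]
contact_force: [-0.4, 0.4, -0.0]
opening: 0.0705
```

Request:
send_rows:
  plan:
    - {"slide":[0,0,0],"dr":[5,0,0],"jaw":0.8}
    - {"slide":[0,0,0],"dr":[0,0,0],"jaw":0.8}

```text
t: 10.0
ee_pos: [0.3905, -0.2356, 0.2543]
ee_rot: [-0.56, 1.571, 2.581]
contact_force: [0.3, 0.6, -0.7]
opening: 0.0701
```

```bash
python3 - <<'E'
from h import *
go((.476,.13,.26),90)
b=vision.grab_frame('top'); cv2.imwrite('pics/t8.png',b[:,:,::-1]); crop(0,b,110,130,310,280,4,'pics/t8c.png')
b=vision.grab_frame('side'); crop(0,b,220,110,370,222,5,'pics/s8.png')
E
```

```text
pos [ 0.3905 -0.2356  0.2543] jawang -90.1 tilt [-0.  0. -1.] total slide [  -5.7 -365.7  -85.1]
turn about tool x (deg): -0.1
```

View pics/t8c.png

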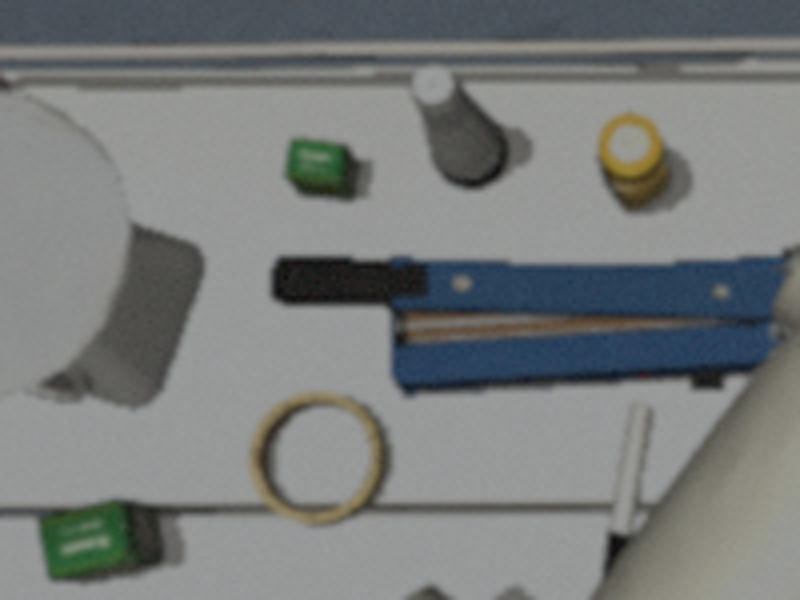

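View pics/s8.png

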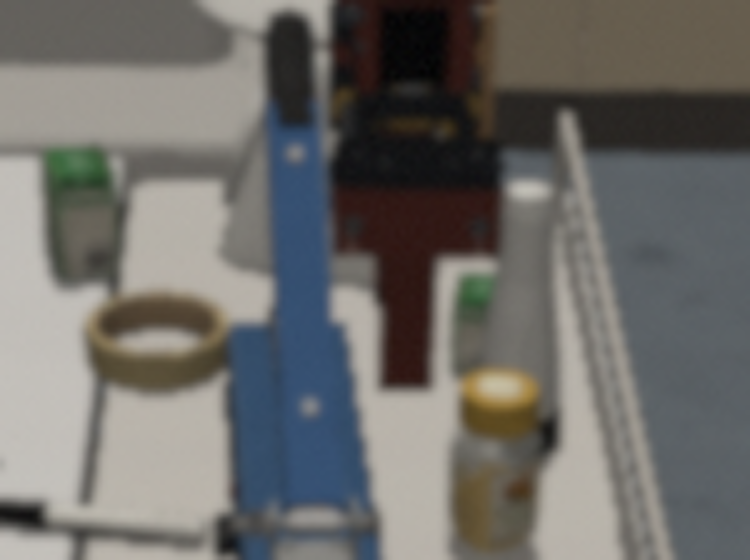

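```bash
python3 - <<'E'
from h import *
def tri(a,b):
    P=[]
    for n in('top','side'):
        K,R,t=cam(n);P.append(K@np.c_[R,t])
    X=cv2.triangulatePoints(P[0],P[1],np.array(a,float),np.array(b,float)).ravel();return X[:3]/X[3]
c1=lambda x,y:(x/4+110-.375,y/4+130-.375)
s8=lambda x,y:(x/5+220-.4,y/5+110-.4)
print('handle tip',tri(c1(276,281),s8(289,15)),'rivet far',tri(c1(461,283),s8(295,153)),'rivet near',tri(c1(721,291),s8(309,407)))
print('milltop',tri(c1(433,86),s8(529,190)),'jarcap',tri(c1(631,143),s8(500,386)))
print('mill foot',ray('top',c1(471,150),0.01), 'carton top tl/tr', ray('top',c1(293,138),.049),ray('top',c1(351,145),.049))
print('carton top right front', ray('top',c1(348,178),.049), ray('top',c1(288,170),.049))
E
```

```text
handle tip [0.33945922 0.20490067 0.23431534] rivet far [0.34456516 0.10575234 0.19201678] rivet near [ 0.35309654 -0.04745329  0.11692238]
milltop [0.4771934  0.13104649 0.1598103 ] jarcap [0.45639984 0.0112118  0.09847004]
mill foot [0.4782945 0.1299996 0.01     ] carton top tl/tr [0.47691799 0.24652438 0.049     ] [0.47157412 0.20640382 0.049     ]
carton top right front [0.4482927  0.20774687 0.049     ] [0.45430422 0.24914031 0.049     ]
```

Request:
send_rows:
  plan:
    - {"slide":[-10,-20,-43],"dr":[0,0,0],"jaw":0.8}
    - {"slide":[0,-20,-43],"dr":[0,0,0],"jaw":0.8}
    - {"slide":[0,-45,0],"dr":[0,0,0],"jaw":0.8}
    - {"slide":[0,-45,0],"dr":[0,0,0],"jaw":0.8}
    - {"slide":[0,-45,0],"dr":[0,0,0],"jaw":0.8}

```text
t: 10.6
ee_pos: [0.4767, -0.0591, 0.2638]
ee_rot: [-0.259, 1.569, 2.884]
contact_force: [-0.0, 0.4, 1.2]
opening: 0.0702
```

Request:
send_rows:
  plan:
    - {"slide":[0,-48,0],"dr":[0,0,0],"jaw":0.8}
    - {"slide":[0,-48,0],"dr":[0,0,0],"jaw":0.8}
    - {"slide":[0,-48,0],"dr":[0,0,0],"jaw":0.8}
    - {"slide":[0,-46,0],"dr":[0,0,0],"jaw":0.8}
    - {"slide":[0,0,0],"dr":[0,0,0],"jaw":0.8}

```text
t: 11.1
ee_pos: [0.4759, 0.1342, 0.2641]
ee_rot: [-1.059, 1.569, 2.091]
contact_force: [0.3, -0.4, 0.2]
opening: 0.0706
```

```bash
python3 - <<'E'
from h import *
go((.4775,.1305,.111),90); print(monitor.observe()['qpos'])
b=vision.grab_frame('side'); cv2.imwrite('pics/s9.png',b[:,:,::-1])
E
```

```text
pos [0.4759 0.1342 0.2641] jawang -89.5 tilt [-0.001  0.002 -1.   ] total slide [153.1   3.9  -1.7]
turn about tool x (deg): 0.5
[ 0.20466392 -0.17884931  1.41921011  0.00191152  1.90182243  1.76729168]
```

View pics/s9.png

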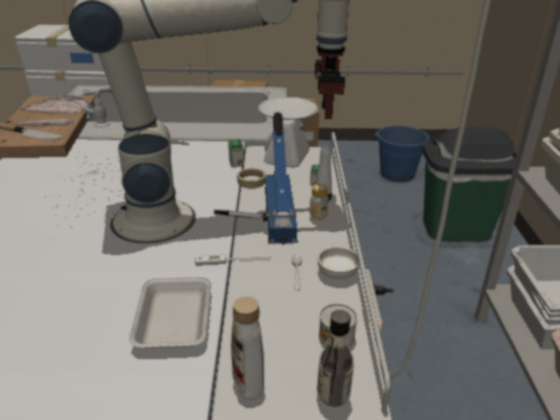

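Request:
send_rows:
  plan:
    - {"slide":[40,4,-2],"dr":[0.5,0,0],"jaw":0.8}
    - {"slide":[40,0,0],"dr":[0,0,0],"jaw":0.8}
    - {"slide":[40,0,0],"dr":[0,0,0],"jaw":0.8}
    - {"slide":[30,0,0],"dr":[0,0,0],"jaw":0.8}
    - {"slide":[0,0,0],"dr":[0,0,0],"jaw":0.8}

```text
t: 11.65
ee_pos: [0.4762, 0.1233, 0.1094]
ee_rot: [0.255, 1.562, -2.897]
contact_force: [-0.5, 0.1, -0.3]
opening: 0.0706
```

```bash
python3 - <<'E'
from h import *
go((.4775,.1305,.111),90)
b=vision.grab_frame('side'); crop(0,b,260,100,380,220,5,'pics/s10.png')
E
```

```text
pos [0.4762 0.1233 0.1094] jawang -90.6 tilt [-0.009 -0.002 -1.   ] total slide [-1.6 -7.2 -1.2]
turn about tool x (deg): -0.6
```

View pics/s10.png

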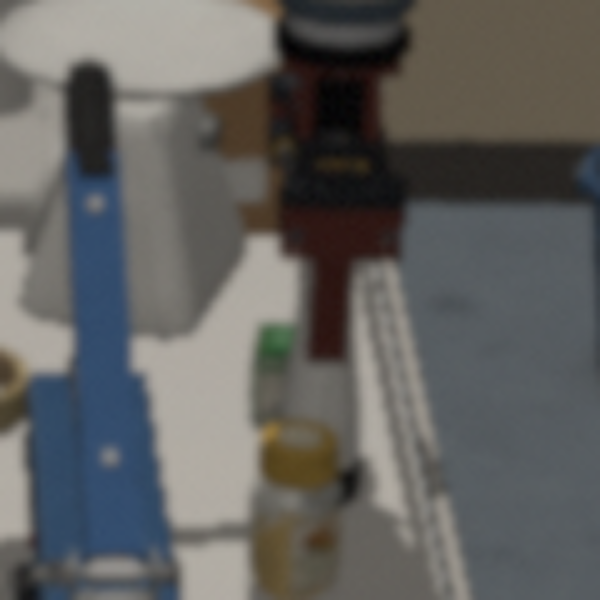

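Request:
send_rows:
  plan:
    - {"slide":[0,-3.5,-1],"dr":[0,0,0],"jaw":0.8}
    - {"slide":[0,0,0],"dr":[0,0,0],"jaw":0.8}
    - {"slide":[0,0,0],"dr":[0,0,0],"jaw":0.8}

```text
t: 12.0
ee_pos: [0.4808, 0.129, 0.1167]
ee_rot: [-2.958, 1.567, 0.175]
contact_force: [0.4, -0.4, -0.5]
opening: 0.0703
```

```bash
python3 - <<'E'
from h import *
go((.4775,.1305,.111),90)
E
```

```text
pos [0.4808 0.129  0.1167] jawang -90.5 tilt [ 0.003  0.001 -1.   ] total slide [ 5.7 -1.5  3.3]
turn about tool x (deg): -0.5
```

Request:
send_rows:
  plan:
    - {"slide":[3,-1,2],"dr":[-0.5,0,0],"jaw":0.8}
    - {"slide":[0,0,0],"dr":[0,0,0],"jaw":0.8}
    - {"slide":[0,0,0],"dr":[0,0,0],"jaw":0.6}
    - {"slide":[0,0,0],"dr":[0,0,0],"jaw":0.4}
    - {"slide":[0,0,0],"dr":[0,0,0],"jaw":0.2}
  grip_force: 20

```text
t: 12.5
ee_pos: [0.4777, 0.1299, 0.1116]
ee_rot: [1.195, 1.571, -1.946]
contact_force: [0.3, 1.0, 0.2]
opening: 0.0498
```

Request:
send_rows:
  plan:
    - {"slide":[0,0,0],"dr":[0,0,0],"jaw":0.2}
    - {"slide":[0,0,0],"dr":[0,0,0],"jaw":0.2}
    - {"slide":[-10,0,0],"dr":[0,0,0],"jaw":0.2}
    - {"slide":[0,0,0],"dr":[0,0,0],"jaw":0.2}

```text
t: 12.9
ee_pos: [0.4781, 0.13, 0.1229]
ee_rot: [-2.976, 1.569, 0.165]
contact_force: [-0.6, -0.3, -1.8]
opening: 0.0345
```

```bash
python3 - <<'E'
from h import *
go((.4775,.1305,.111),90);print(monitor.observe()['opening'],monitor.observe()['contact_force'])
b=vision.grab_frame('side'); crop(0,b,260,100,380,220,5,'pics/s11.png')
E
```

```text
pos [0.4781 0.13   0.1229] jawang -90.0 tilt [ 0.001  0.    -1.   ] total slide [11.9 -0.5  0.7]
turn about tool x (deg): -0.0
0.034510841860131654 [-0.58461085 -0.29247588 -1.82214481]
```

View pics/s11.png

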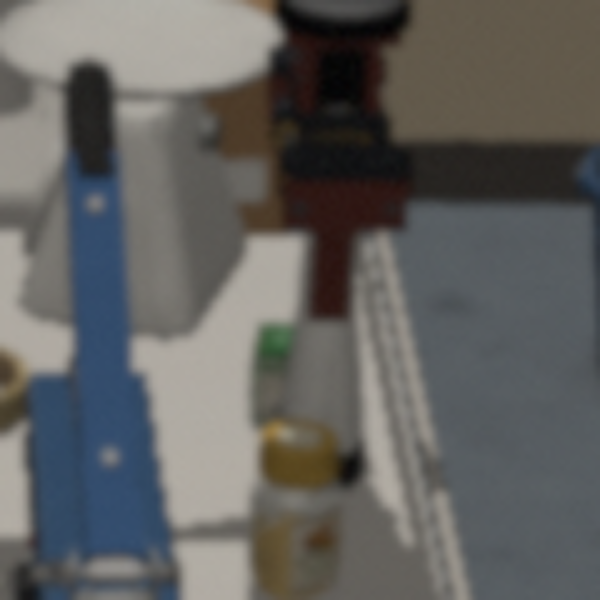

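Request:
send_rows:
  plan:
    - {"slide":[-20,0,0],"dr":[0,0,0],"jaw":0.2}
    - {"slide":[-35,0,0],"dr":[0,0,0],"jaw":0.2}
    - {"slide":[-35,0,0],"dr":[0,0,0],"jaw":0.2}
    - {"slide":[-30,0,0],"dr":[0,0,0],"jaw":0.2}
    - {"slide":[-5,0,0],"dr":[0,0,0],"jaw":0.2}
  grip_force: 25

```text
t: 13.45
ee_pos: [0.4789, 0.1301, 0.2509]
ee_rot: [-2.941, 1.564, 0.2]
contact_force: [-0.2, 0.6, -2.0]
opening: 0.0346
```

Request:
send_rows:
  plan:
    - {"slide":[0,15,-2],"dr":[0,0,0],"jaw":0.2}
    - {"slide":[0,25,-2],"dr":[0,0,0],"jaw":0.2}
    - {"slide":[0,30,-2],"dr":[0,0,0],"jaw":0.2}
    - {"slide":[0,30,0],"dr":[0,0,0],"jaw":0.2}
    - {"slide":[0,30,0],"dr":[0,0,0],"jaw":0.2}

```text
t: 13.95
ee_pos: [0.4832, -0.0012, 0.2444]
ee_rot: [-0.049, 1.568, 3.093]
contact_force: [0.8, -0.2, -2.4]
opening: 0.0347
```

Request:
send_rows:
  plan:
    - {"slide":[0,30,0],"dr":[0,0,0],"jaw":0.2}
    - {"slide":[0,30,0],"dr":[0,0,0],"jaw":0.2}
    - {"slide":[0,30,0],"dr":[0,0,0],"jaw":0.2}
    - {"slide":[0,25,0],"dr":[0,0,0],"jaw":0.2}
    - {"slide":[0,13,0],"dr":[0,0,0],"jaw":0.2}

```text
t: 14.45
ee_pos: [0.483, -0.1298, 0.2444]
ee_rot: [-0.192, 1.568, 2.947]
contact_force: [0.1, 0.4, -2.6]
opening: 0.0346
```

Request:
send_rows:
  plan:
    - {"slide":[0,0,0],"dr":[0,0,0],"jaw":0.2}
    - {"slide":[0,0,0],"dr":[0,0,0],"jaw":0.2}

```text
t: 14.65
ee_pos: [0.4835, -0.1275, 0.2458]
ee_rot: [-0.791, 1.569, 2.35]
contact_force: [0.3, -0.3, -2.2]
opening: 0.0347
```

```bash
python3 - <<'E'
from h import *
go((.484,-.128,.113),90);print(monitor.observe()['opening'],monitor.observe()['contact_force'])
b=vision.grab_frame('side'); crop(0,b,240,100,400,280,3.3,'pics/s12.png')
E
```

```text
pos [ 0.4835 -0.1275  0.2458] jawang -90.0 tilt [-0.001  0.001 -1.   ] total slide [132.8   0.7  -0.6]
turn about tool x (deg): -0.0
0.03471149102936132 [ 0.26226538 -0.32168837 -2.22210828]
```

View pics/s12.png

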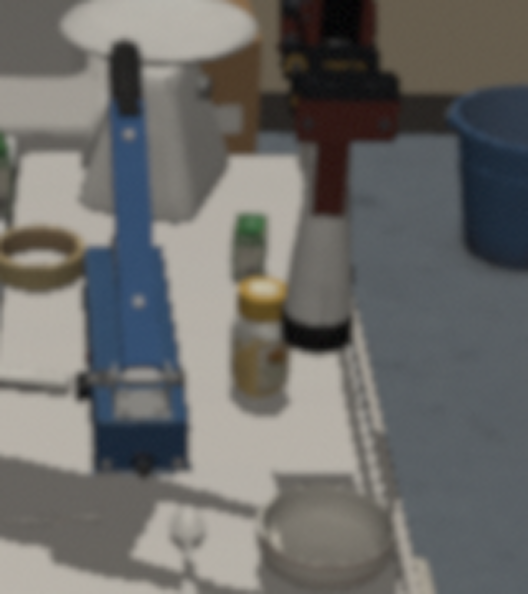

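Request:
send_rows:
  plan:
    - {"slide":[30,0,0],"dr":[0,0,0],"jaw":0.2}
    - {"slide":[35,0,0],"dr":[0,0,0],"jaw":0.2}
    - {"slide":[30,0,0],"dr":[0,0,0],"jaw":0.2}
    - {"slide":[20,0,0],"dr":[0,0,0],"jaw":0.2}
    - {"slide":[10,0,0],"dr":[0,0,0],"jaw":0.2}

```text
t: 15.2
ee_pos: [0.4828, -0.1265, 0.1191]
ee_rot: [-0.439, 1.567, 2.704]
contact_force: [1.2, 0.0, -2.4]
opening: 0.0344
```

Request:
send_rows:
  plan:
    - {"slide":[0,0,0],"dr":[0,0,0],"jaw":0.2}
    - {"slide":[0,0,0],"dr":[0,0,0],"jaw":0.2}
    - {"slide":[0,0,0],"dr":[0,0,0],"jaw":0.2}

```text
t: 15.5
ee_pos: [0.4845, -0.1281, 0.1234]
ee_rot: [2.85, 1.568, -0.292]
contact_force: [0.4, 0.4, -2.1]
opening: 0.0343
```

```bash
python3 - <<'E'
from h import *
go((.484,-.128,.112),90);print(monitor.observe()['opening'],monitor.observe()['contact_force'])
E
```

```text
pos [ 0.4845 -0.1281  0.1234] jawang -90.0 tilt [ 0.003 -0.001 -1.   ] total slide [11.4 -0.1  0.5]
turn about tool x (deg): 0.0
0.0343105490881403 [ 0.42008777  0.35642704 -2.13453426]
```

Request:
send_rows:
  plan:
    - {"slide":[5,0,0],"dr":[0,0,0],"jaw":0.2}
    - {"slide":[3,0,0],"dr":[0,0,0],"jaw":0.2}
    - {"slide":[1.5,0,0],"dr":[0,0,0],"jaw":0.2}
    - {"slide":[0,0,0],"dr":[0,0,0],"jaw":0.2}
    - {"slide":[0,0,0],"dr":[0,0,0],"jaw":0.2}

```text
t: 16.0
ee_pos: [0.4836, -0.1281, 0.112]
ee_rot: [-0.569, 1.571, 2.572]
contact_force: [0.1, -0.3, -2.1]
opening: 0.0346
```

```bash
python3 - <<'E'
from h import *
go((.484,-.128,.112),90);print(monitor.observe()['opening'],monitor.observe()['contact_force'])
b=vision.grab_frame('side'); crop(0,b,240,100,400,280,3.3,'pics/s13.png')
E
```

```text
pos [ 0.4836 -0.1281  0.112 ] jawang -90.0 tilt [-0.  0. -1.] total slide [ 0.  -0.1 -0.4]
turn about tool x (deg): -0.0
0.034609057267581775 [ 0.1341284  -0.28700394 -2.08440743]
```

View pics/s13.png

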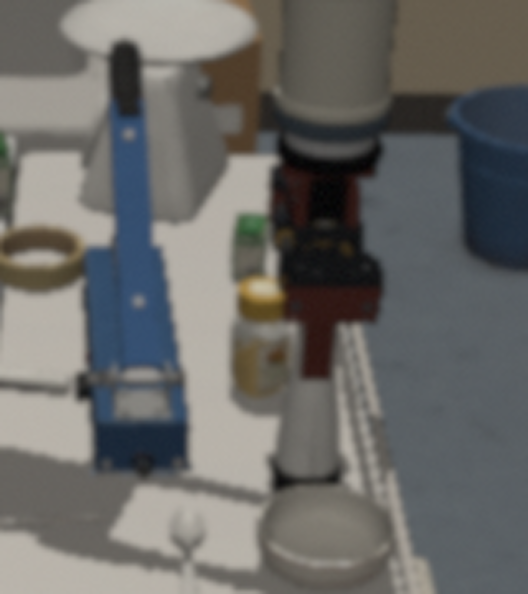

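Force still shows the mill's weight (−2 N); go down in 1 mm steps until touch.

Request:
send_rows:
  plan:
    - {"slide":[1,0,0],"dr":[0,0,0],"jaw":0.2}
    - {"slide":[1,0,0],"dr":[0,0,0],"jaw":0.2}
    - {"slide":[0,0,0],"dr":[0,0,0],"jaw":0.2}
    - {"slide":[0,0,0],"dr":[0,0,0],"jaw":0.2}

```text
t: 16.45
ee_pos: [0.4843, -0.1281, 0.1115]
ee_rot: [2.948, 1.568, -0.194]
contact_force: [0.5, 1.6, 5.8]
opening: 0.0346
```

Touching. Open and lift.

Request:
send_rows:
  plan:
    - {"slide":[0,0,0],"dr":[0,0,0],"jaw":0.5}
    - {"slide":[0,0,0],"dr":[0,0,0],"jaw":0.7}
    - {"slide":[0,0,0],"dr":[0,0,0],"jaw":0.8}
    - {"slide":[0,0,0],"dr":[0,0,0],"jaw":0.8}
    - {"slide":[-20,0,0],"dr":[0,0,0],"jaw":0.8}

```text
t: 16.95
ee_pos: [0.482, -0.1276, 0.1269]
ee_rot: [-0.317, 1.565, 2.825]
contact_force: [-0.3, 0.8, -0.5]
opening: 0.0693
```

Request:
send_rows:
  plan:
    - {"slide":[-45,0,0],"dr":[0,0,0],"jaw":0.8}
    - {"slide":[-45,0,0],"dr":[0,0,0],"jaw":0.8}
    - {"slide":[-35,0,0],"dr":[0,0,0],"jaw":0.8}
    - {"slide":[0,0,0],"dr":[0,0,0],"jaw":0.8}
    - {"slide":[0,0,0],"dr":[0,0,0],"jaw":0.8}

```text
t: 17.45
ee_pos: [0.4839, -0.1282, 0.2554]
ee_rot: [2.783, 1.57, -0.359]
contact_force: [0.1, 0.4, -1.0]
opening: 0.0702
```

```bash
python3 - <<'E'
from h import *
go((.456,.011,.25),90)
b=vision.grab_frame('side'); crop(0,b,240,100,400,280,3.3,'pics/s14.png')
E
```

```text
pos [ 0.4839 -0.1282  0.2554] jawang -90.0 tilt [ 0.001 -0.    -1.   ] total slide [   5.3 -139.2   28. ]
turn about tool x (deg): -0.0
```

View pics/s14.png

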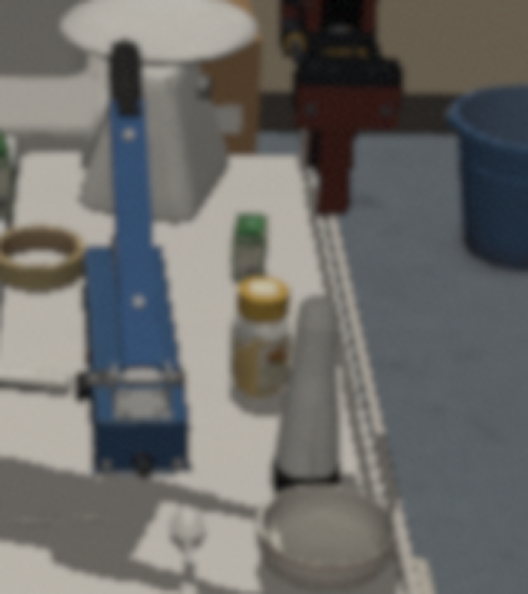

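Request:
send_rows:
  plan:
    - {"slide":[0,-35,7],"dr":[0,0,0],"jaw":0.75}
    - {"slide":[0,-45,7],"dr":[0,0,0],"jaw":0.75}
    - {"slide":[0,-40,7],"dr":[0,0,0],"jaw":0.75}
    - {"slide":[0,-19,7],"dr":[0,0,0],"jaw":0.75}
    - {"slide":[40,0,0],"dr":[0,0,0],"jaw":0.75}

```text
t: 18.0
ee_pos: [0.4565, 0.0132, 0.2179]
ee_rot: [-3.083, 1.564, 0.062]
contact_force: [0.9, -0.1, -0.0]
opening: 0.0656
```

Request:
send_rows:
  plan:
    - {"slide":[45,0,0],"dr":[0,0,0],"jaw":0.75}
    - {"slide":[25,0,0],"dr":[0,0,0],"jaw":0.75}
    - {"slide":[0,0,0],"dr":[0,0,0],"jaw":0.75}
    - {"slide":[0,0,0],"dr":[0,0,0],"jaw":0.75}

```text
t: 18.4
ee_pos: [0.455, 0.0109, 0.1441]
ee_rot: [-0.038, 1.568, 3.103]
contact_force: [-0.1, -0.1, 1.0]
opening: 0.0655
```

```bash
python3 - <<'E'
from h import *
go((.456,.011,.047),90)
b=vision.grab_frame('side'); crop(0,b,240,100,400,280,3.3,'pics/s15.png')
E
```

```text
pos [0.455  0.0109 0.1441] jawang -90.0 tilt [-0.003  0.    -1.   ] total slide [97.1 -0.1 -1.3]
turn about tool x (deg): -0.0
```

View pics/s15.png

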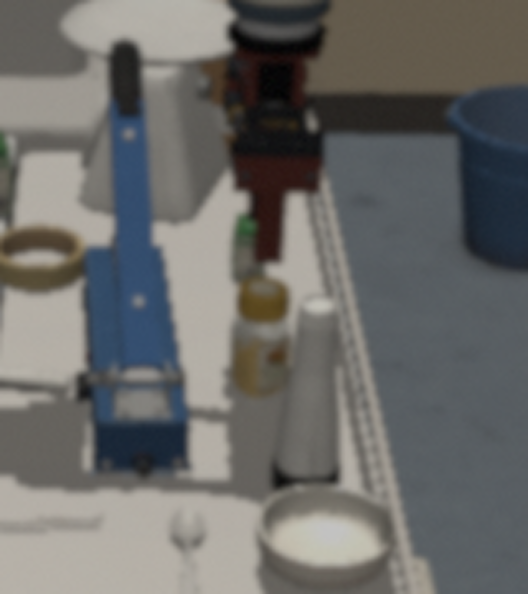

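Request:
send_rows:
  plan:
    - {"slide":[35,0,-1],"dr":[0,0,0],"jaw":0.75}
    - {"slide":[30,0,0],"dr":[0,0,0],"jaw":0.75}
    - {"slide":[25,0,0],"dr":[0,0,0],"jaw":0.75}
    - {"slide":[5,0,0],"dr":[0,0,0],"jaw":0.75}
    - {"slide":[0,0,0],"dr":[0,0,0],"jaw":0.75}

```text
t: 18.95
ee_pos: [0.4571, 0.0108, 0.051]
ee_rot: [3.06, 1.57, -0.082]
contact_force: [-0.7, 0.2, 0.4]
opening: 0.0657
```

Request:
send_rows:
  plan:
    - {"slide":[0,0,0],"dr":[0,0,0],"jaw":0.75}
    - {"slide":[0,0,0],"dr":[0,0,0],"jaw":0.75}

```text
t: 19.15
ee_pos: [0.458, 0.0108, 0.0523]
ee_rot: [3.108, 1.567, -0.034]
contact_force: [-0.2, -0.8, 0.2]
opening: 0.0659
```

```bash
python3 - <<'E'
from h import *
go((.456,.011,.047),90)
E
```

```text
pos [0.458  0.0108 0.0523] jawang -90.0 tilt [ 0.004 -0.    -1.   ] total slide [ 5.3 -0.2  2. ]
turn about tool x (deg): -0.0
```

Request:
send_rows:
  plan:
    - {"slide":[3,0,0],"dr":[0,0,0],"jaw":0.75}
    - {"slide":[0,0,0],"dr":[0,0,0],"jaw":0.5}
    - {"slide":[0,0,0],"dr":[0,0,0],"jaw":0.3}
    - {"slide":[0,0,0],"dr":[0,0,0],"jaw":0.3}
    - {"slide":[0,0,0],"dr":[0,0,0],"jaw":0.3}

```text
t: 19.65
ee_pos: [0.4567, 0.011, 0.0472]
ee_rot: [-2.326, 1.571, 0.815]
contact_force: [-0.3, 0.4, 0.0]
opening: 0.0489
```

```bash
python3 - <<'E'
from h import *
go((.456,.011,.047),90);print(monitor.observe()['opening'],monitor.observe()['contact_force'])
E
```

```text
pos [0.4567 0.011  0.0472] jawang -90.0 tilt [ 0.  0. -1.] total slide [ 0.2 -0.   0.7]
turn about tool x (deg): -0.0
0.04888309342154777 [-0.28979156  0.41631241  0.00828747]
```

Request:
send_rows:
  plan:
    - {"slide":[0,0,0],"dr":[0,0,0],"jaw":0.3}
    - {"slide":[0,0,0],"dr":[0,0,0],"jaw":0.3}
    - {"slide":[-10,0,0],"dr":[0,0,0],"jaw":0.3}
    - {"slide":[0,0,0],"dr":[0,0,0],"jaw":0.3}
    - {"slide":[0,0,0],"dr":[0,0,0],"jaw":0.3}

```text
t: 20.15
ee_pos: [0.4569, 0.0108, 0.0575]
ee_rot: [2.949, 1.57, -0.193]
contact_force: [-0.3, 1.0, -0.7]
opening: 0.0484
```

```bash
python3 - <<'E'
from h import *
go((.456,.011,.047),90);print(monitor.observe()['opening'],monitor.observe()['contact_force'])
b=vision.grab_frame('side'); crop(0,b,280,140,380,240,5,'pics/s16.png')
E
```

```text
pos [0.4569 0.0108 0.0575] jawang -90.0 tilt [ 0.001 -0.    -1.   ] total slide [10.5 -0.2  0.9]
turn about tool x (deg): -0.0
0.04843968415135286 [-0.31492237  0.98519459 -0.70454723]
```

View pics/s16.png

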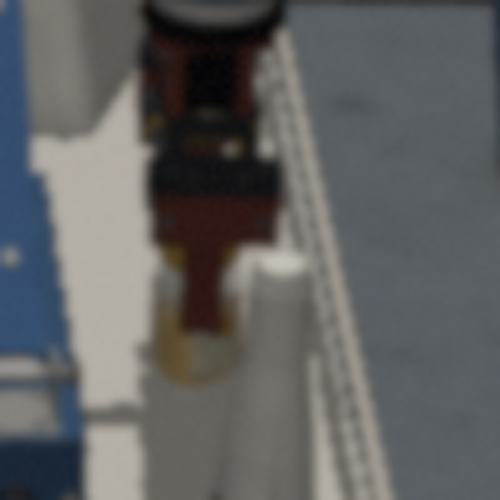

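Request:
send_rows:
  plan:
    - {"slide":[-35,0,0],"dr":[0,0,0],"jaw":0.3}
    - {"slide":[-40,0,0],"dr":[0,0,0],"jaw":0.3}
    - {"slide":[-40,0,0],"dr":[0,0,0],"jaw":0.3}
    - {"slide":[-40,0,0],"dr":[0,0,0],"jaw":0.3}
    - {"slide":[-40,0,0],"dr":[0,0,0],"jaw":0.3}

```text
t: 20.7
ee_pos: [0.4563, 0.0109, 0.2534]
ee_rot: [0.152, 1.57, -2.99]
contact_force: [1.1, 0.3, -0.9]
opening: 0.0489
```

```bash
python3 - <<'E'
from h import *
go((.474,-.341,.25),90);print(monitor.observe()['opening'],monitor.observe()['contact_force'])
b=vision.grab_frame('side'); crop(0,b,240,60,400,240,3.3,'pics/s17.png')
E
```

```text
pos [0.4563 0.0109 0.2534] jawang -90.0 tilt [-0. -0. -1.] total slide [  3.4 351.9 -17.8]
turn about tool x (deg): -0.0
0.04892786676840501 [ 1.07706414  0.34272799 -0.9321444 ]
```

View pics/s17.png

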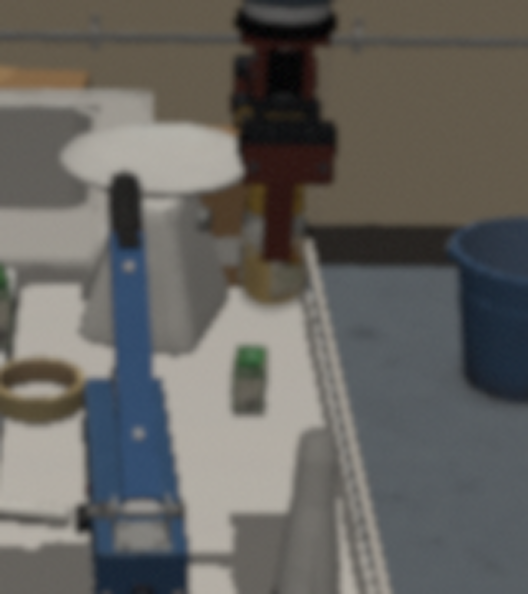

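Jar held. Carry to (0.474, −0.341).

Request:
send_rows:
  plan:
    - {"slide":[0,20,-3],"dr":[0,0,0],"jaw":0.3}
    - {"slide":[0,35,-3],"dr":[0,0,0],"jaw":0.3}
    - {"slide":[0,40,-3],"dr":[0,0,0],"jaw":0.3}
    - {"slide":[0,40,-3],"dr":[0,0,0],"jaw":0.3}
    - {"slide":[0,40,-3],"dr":[0,0,0],"jaw":0.3}

```text
t: 21.25
ee_pos: [0.4714, -0.1656, 0.2516]
ee_rot: [-0.562, 1.571, 2.58]
contact_force: [0.2, 0.1, -1.4]
opening: 0.0489
```

Request:
send_rows:
  plan:
    - {"slide":[0,40,-3],"dr":[0,0,0],"jaw":0.3}
    - {"slide":[0,40,0],"dr":[0,0,0],"jaw":0.3}
    - {"slide":[0,40,0],"dr":[0,0,0],"jaw":0.3}
    - {"slide":[0,35,0],"dr":[0,0,0],"jaw":0.3}
    - {"slide":[0,22,0],"dr":[0,0,0],"jaw":0.3}

```text
t: 21.75
ee_pos: [0.4739, -0.3436, 0.2507]
ee_rot: [-0.355, 1.569, 2.784]
contact_force: [-0.2, 1.2, -2.1]
opening: 0.0489
```

Request:
send_rows:
  plan:
    - {"slide":[40,0,0],"dr":[0,0,0],"jaw":0.3}
    - {"slide":[40,0,0],"dr":[0,0,0],"jaw":0.3}
    - {"slide":[30,0,0],"dr":[0,0,0],"jaw":0.3}
    - {"slide":[0,0,0],"dr":[0,0,0],"jaw":0.3}
    - {"slide":[0,0,0],"dr":[0,0,0],"jaw":0.3}

```text
t: 22.25
ee_pos: [0.4743, -0.341, 0.142]
ee_rot: [-0.651, 1.57, 2.491]
contact_force: [-0.2, 0.2, -0.8]
opening: 0.0488
```

```bash
python3 - <<'E'
from h import *
go((.474,-.341,.047),90);print(monitor.observe()['opening'],monitor.observe()['contact_force'],monitor.observe()['qpos'])
b=vision.grab_frame('side'); crop(0,b,240,160,400,340,3.3,'pics/s18.png')
E
```

```text
pos [ 0.4743 -0.341   0.142 ] jawang -90.0 tilt [-0.001  0.001 -1.   ] total slide [95.   0.1  0.3]
turn about tool x (deg): -0.0
0.04881116109129971 [-0.2390464   0.24948582 -0.78494231] [-6.81449753e-01  4.84087898e-02  1.41767917e+00 -3.65694451e-05
  1.67669511e+00  8.89700469e-01]
```

View pics/s18.png

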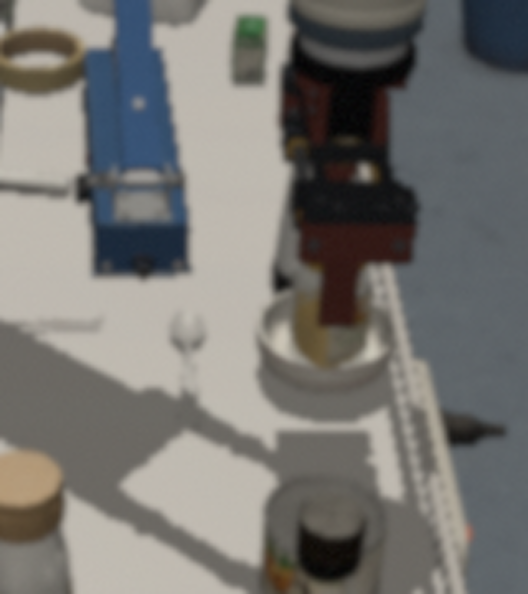

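Request:
send_rows:
  plan:
    - {"slide":[35,0,0],"dr":[0,0,0],"jaw":0.3}
    - {"slide":[30,0,0],"dr":[0,0,0],"jaw":0.3}
    - {"slide":[20,0,0],"dr":[0,0,0],"jaw":0.3}
    - {"slide":[6,0,0],"dr":[0,0,0],"jaw":0.3}
    - {"slide":[0,0,0],"dr":[0,0,0],"jaw":0.3}

```text
t: 22.8
ee_pos: [0.4751, -0.3415, 0.0524]
ee_rot: [2.451, 1.569, -0.691]
contact_force: [0.1, -0.1, -1.5]
opening: 0.0487
```

Request:
send_rows:
  plan:
    - {"slide":[0,0,0],"dr":[0,0,0],"jaw":0.3}
    - {"slide":[0,0,0],"dr":[0,0,0],"jaw":0.3}
    - {"slide":[0,0,0],"dr":[0,0,0],"jaw":0.3}

```text
t: 23.1
ee_pos: [0.4752, -0.3416, 0.0527]
ee_rot: [2.46, 1.568, -0.682]
contact_force: [0.5, -0.2, -2.1]
opening: 0.0491
```

```bash
python3 - <<'E'
from h import *
go((.474,-.341,.047),90);print(monitor.observe()['opening'],monitor.observe()['contact_force'])
E
```

```text
pos [ 0.4752 -0.3416  0.0527] jawang -90.0 tilt [ 0.002 -0.002 -1.   ] total slide [ 5.7 -0.6  1.2]
turn about tool x (deg): -0.0
0.049069217845219136 [ 0.51331171 -0.24924683 -2.12829851]
```

Request:
send_rows:
  plan:
    - {"slide":[3,0,0],"dr":[0,0,0],"jaw":0.3}
    - {"slide":[0,0,0],"dr":[0,0,0],"jaw":0.3}
    - {"slide":[0,0,0],"dr":[0,0,0],"jaw":0.3}

```text
t: 23.4
ee_pos: [0.4744, -0.341, 0.0478]
ee_rot: [-0.704, 1.57, 2.437]
contact_force: [0.1, 0.4, -0.7]
opening: 0.0491
```

Request:
send_rows:
  plan:
    - {"slide":[1,0,0],"dr":[0,0,0],"jaw":0.3}
    - {"slide":[0,0,0],"dr":[0,0,0],"jaw":0.3}
    - {"slide":[0,0,0],"dr":[0,0,0],"jaw":0.3}

```text
t: 23.7
ee_pos: [0.4746, -0.3411, 0.0472]
ee_rot: [2.49, 1.571, -0.652]
contact_force: [0.2, 0.4, -0.3]
opening: 0.0488
```

Request:
send_rows:
  plan:
    - {"slide":[1,0,0],"dr":[0,0,0],"jaw":0.3}
    - {"slide":[0,0,0],"dr":[0,0,0],"jaw":0.3}
    - {"slide":[0,0,0],"dr":[0,0,0],"jaw":0.3}

```text
t: 24.0
ee_pos: [0.4749, -0.3412, 0.0471]
ee_rot: [2.666, 1.57, -0.476]
contact_force: [-1.5, 2.4, 5.5]
opening: 0.0485
```

Request:
send_rows:
  plan:
    - {"slide":[0,0,0],"dr":[0,0,0],"jaw":0.6}
    - {"slide":[0,0,0],"dr":[0,0,0],"jaw":0.68}
    - {"slide":[0,0,0],"dr":[0,0,0],"jaw":0.68}
    - {"slide":[0,0,0],"dr":[0,0,0],"jaw":0.68}
    - {"slide":[-20,0,0],"dr":[0,0,0],"jaw":0.68}

```text
t: 24.5
ee_pos: [0.4729, -0.3399, 0.0626]
ee_rot: [-0.668, 1.564, 2.473]
contact_force: [-0.5, -0.2, -0.6]
opening: 0.0598
```

Request:
send_rows:
  plan:
    - {"slide":[-40,0,0],"dr":[0,0,0],"jaw":0.68}
    - {"slide":[-45,0,0],"dr":[0,0,0],"jaw":0.68}
    - {"slide":[-45,0,0],"dr":[0,0,0],"jaw":0.68}
    - {"slide":[-45,0,0],"dr":[0,0,0],"jaw":0.68}
    - {"slide":[-10,0,0],"dr":[0,0,0],"jaw":0.68}

```text
t: 25.0
ee_pos: [0.4756, -0.342, 0.2581]
ee_rot: [2.458, 1.561, -0.684]
contact_force: [0.1, -0.6, 0.9]
opening: 0.0603
```

```bash
python3 - <<'E'
from h import *
go((.462,.2275,.25),82);print(monitor.observe()['opening'],monitor.observe()['contact_force'])
b=vision.grab_frame('side'); crop(0,b,240,120,400,300,3.3,'pics/s19.png')
crop(0,b,300,155,340,195,12,'pics/s19b.png')
E
```

```text
pos [ 0.4756 -0.342   0.2581] jawang -90.0 tilt [ 0.008 -0.006 -1.   ] total slide [   4.4 -569.5   13.9]
turn about tool x (deg): 8.0
0.060296739771124555 [ 0.13000314 -0.60446839  0.87422114]
```

View pics/s19.png

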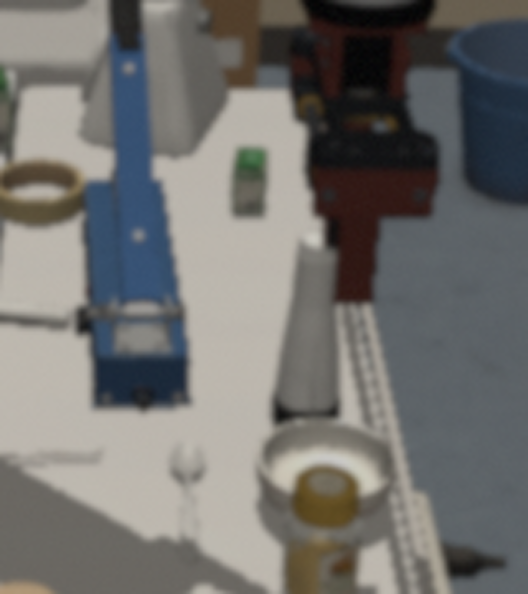

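View pics/s19b.png

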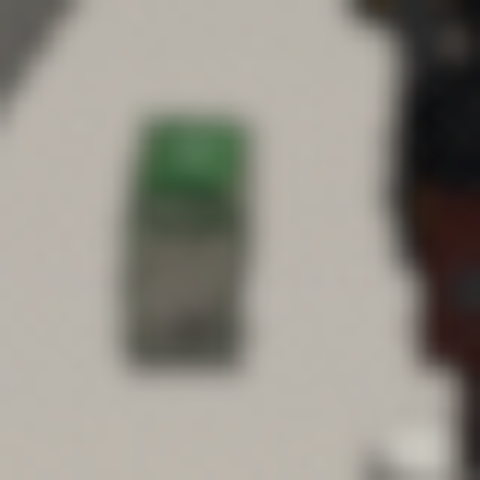

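```bash
python3 - <<'E'
from h import *
f=lambda x,y:(x/12+300-.46,y/12+155-.46)
for p,z in [((128,368),0),((242,373),0),((147,118),.049),((245,118),.049),((138,190),.049),((240,197),.049),((193,155),.05)]: print(p,z,ray('side',f(*p),z).round(4))
b=vision.grab_frame('top'); cv2.imwrite('pics/t20.png',b[:,:,::-1]); crop(0,b,170,150,210,190,12,'pics/t20b.png');crop(0,b,310,130,510,280,4,'pics/t20c.png')
E
```

```text
(128, 368) 0 [0.4441 0.2016 0.    ]
(242, 373) 0 [0.4735 0.1995 0.    ]
(147, 118) 0.049 [0.4493 0.2481 0.049 ]
(245, 118) 0.049 [0.4749 0.2487 0.049 ]
(138, 190) 0.049 [0.4448 0.2065 0.049 ]
(240, 197) 0.049 [0.4707 0.2032 0.049 ]
(193, 155) 0.05 [0.4599 0.2248 0.05  ]
```

View pics/t20b.png

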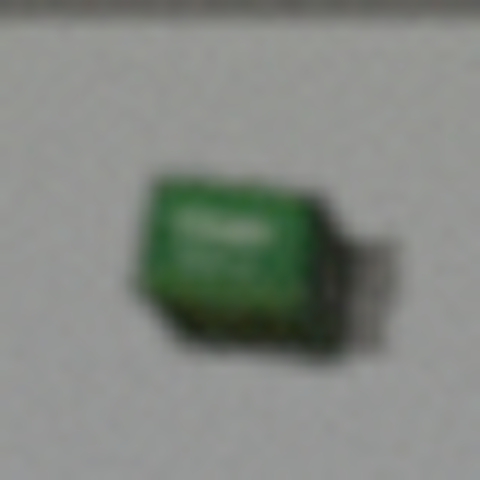

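View pics/t20c.png

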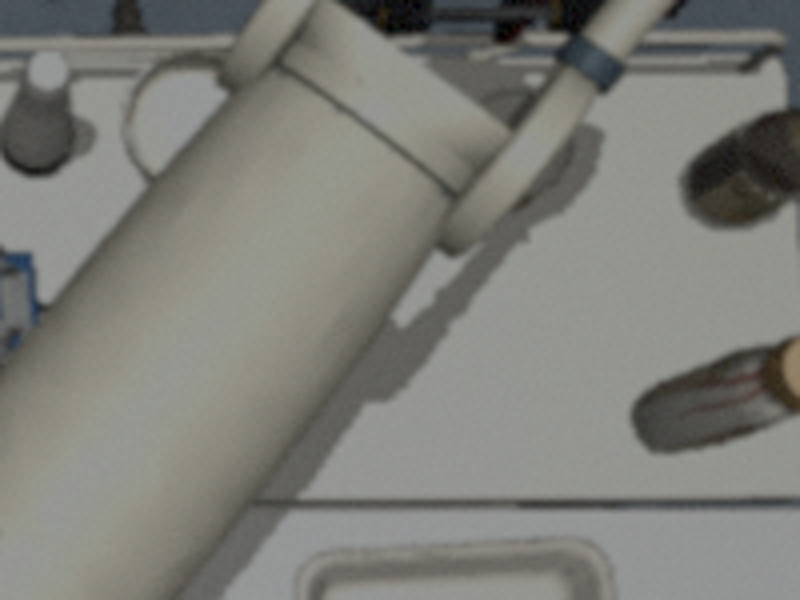

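Request:
send_rows:
  plan:
    - {"slide":[0,-30,2],"dr":[0,0,0],"jaw":0.75}
    - {"slide":[0,-48,2],"dr":[0,0,0],"jaw":0.75}
    - {"slide":[0,-50,2],"dr":[0,0,0],"jaw":0.75}
    - {"slide":[0,-50,2],"dr":[0,0,0],"jaw":0.75}
    - {"slide":[0,-50,2],"dr":[0,0,0],"jaw":0.75}

```text
t: 25.6
ee_pos: [0.4635, -0.1114, 0.2477]
ee_rot: [-0.332, 1.566, 2.808]
contact_force: [1.3, 0.4, 1.1]
opening: 0.0662
```

Request:
send_rows:
  plan:
    - {"slide":[0,-50,2],"dr":[0,0,0],"jaw":0.75}
    - {"slide":[0,-50,2],"dr":[0,0,0],"jaw":0.75}
    - {"slide":[0,-50,0],"dr":[0,0,0],"jaw":0.75}
    - {"slide":[0,-50,0],"dr":[0,0,0],"jaw":0.75}
    - {"slide":[0,-50,0],"dr":[0,0,0],"jaw":0.75}

```text
t: 26.1
ee_pos: [0.4596, 0.1385, 0.248]
ee_rot: [0.258, 1.567, -2.884]
contact_force: [0.5, -1.5, 0.9]
opening: 0.0659
```

Request:
send_rows:
  plan:
    - {"slide":[0,-50,0],"dr":[0,0,0],"jaw":0.75}
    - {"slide":[0,-40,0],"dr":[3,0,0],"jaw":0.75}
    - {"slide":[0,0,0],"dr":[3,0,0],"jaw":0.75}
    - {"slide":[0,0,0],"dr":[0,0,0],"jaw":0.75}
    - {"slide":[0,0,0],"dr":[0,0,0],"jaw":0.75}

```text
t: 26.6
ee_pos: [0.4604, 0.2262, 0.2489]
ee_rot: [0.571, 1.567, -2.674]
contact_force: [-0.4, -0.3, 0.3]
opening: 0.0658
```

```bash
python3 - <<'E'
from h import *
go((.461,.2265,.01),84);print(monitor.observe()['qpos'])
E
```

```text
pos [0.4604 0.2262 0.2489] jawang -96.0 tilt [-0.003 -0.002 -1.   ] total slide [238.9  -0.8  -1.3]
turn about tool x (deg): 0.0
[ 3.90637601e-01 -1.32671727e-01  1.40483151e+00 -2.71263665e-04
  1.87281186e+00  2.06523587e+00]
```

```bash
python3 - <<'E'
from h import *
P=[]
for n in('top','side'):
    K,R,t=cam(n);P.append(K@np.c_[R,t])
def tri(a,b):
    X=cv2.triangulatePoints(P[0],P[1],np.array(a,float),np.array(b,float)).ravel();return X[:3]/X[3]
print('pan',tri((103.5,192),(288,109)))
z=tri((103.5,192),(288,109))[2]
for uv in [(142,185),(140,205),(125,222),(65,190)]: print(uv,ray('top',uv,z))
for x,y in [(276,300),(400,300),(400,258)]: print('handle edges',ray('top',(x/4+109.6,y/4+129.6),.22))
b=vision.grab_frame('top'); crop(0,b,50,130,250,280,4,'pics/t21.png')
b=vision.grab_frame('side'); crop(0,b,220,30,380,210,3.3,'pics/s21.png')
E
```

```text
pan [0.37388009 0.40731527 0.17046788]
(142, 185) [0.3896904  0.31335277 0.17046788]
(140, 205) [0.33992516 0.31564567 0.17046788]
(125, 222) [0.29844154 0.34987978 0.17046788]
(65, 190) [0.37873033 0.50268734 0.17046788]
handle edges [0.33054953 0.20827741 0.22      ]
handle edges [0.33001086 0.13645234 0.22      ]
handle edges [0.35475441 0.13709461 0.22      ]
```

View pics/t21.png

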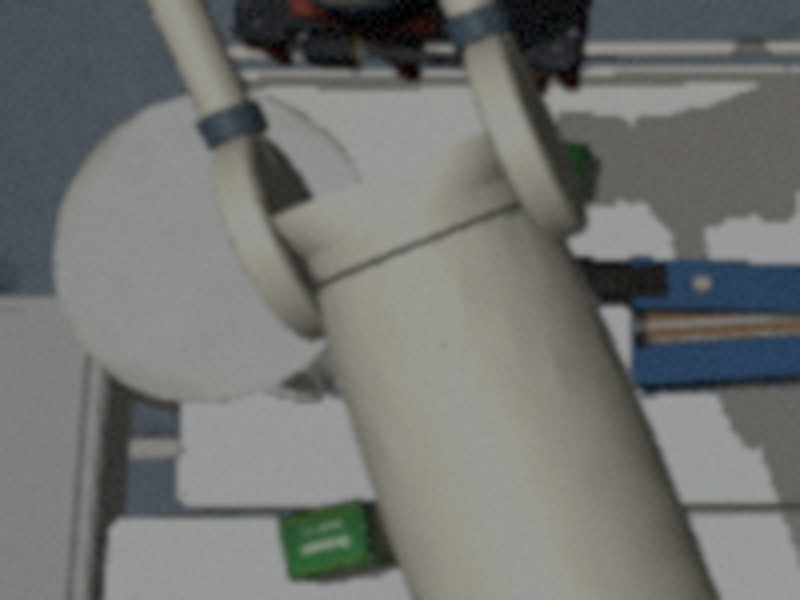

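View pics/s21.png

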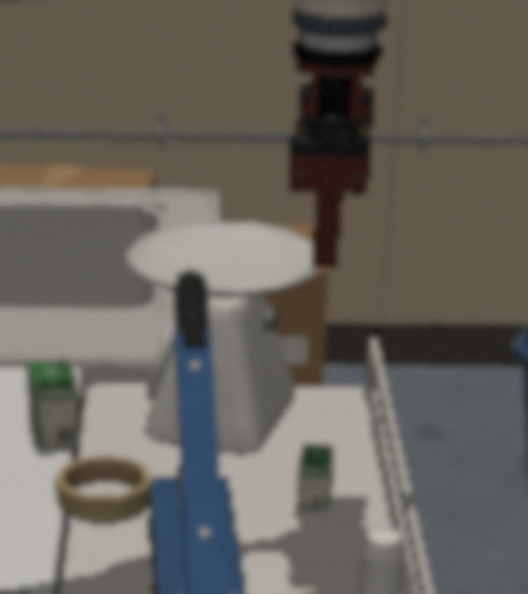

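Request:
send_rows:
  plan:
    - {"slide":[30,2,-6],"dr":[0,0,0],"jaw":0.8}
    - {"slide":[30,0,0],"dr":[0,0,0],"jaw":0.8}
    - {"slide":[30,0,0],"dr":[0,0,0],"jaw":0.8}
    - {"slide":[0,0,0],"dr":[0,0,0],"jaw":0.8}
    - {"slide":[0,0,0],"dr":[0,0,0],"jaw":0.8}

```text
t: 27.2
ee_pos: [0.4665, 0.2233, 0.1613]
ee_rot: [0.577, 1.57, -2.67]
contact_force: [0.0, -0.5, 0.8]
opening: 0.0705
```

```bash
python3 - <<'E'
from h import *
go((.466,.2235,.012),84);print(monitor.observe()['contact_force'])
b=vision.grab_frame('side'); crop(0,b,220,30,380,210,3.3,'pics/s22.png')
E
```

```text
pos [0.4665 0.2233 0.1613] jawang -96.1 tilt [-0.001 -0.    -1.   ] total slide [149.3  -0.2   0.4]
turn about tool x (deg): -0.1
[ 0.02284537 -0.5296369   0.84993783]
```

View pics/s22.png

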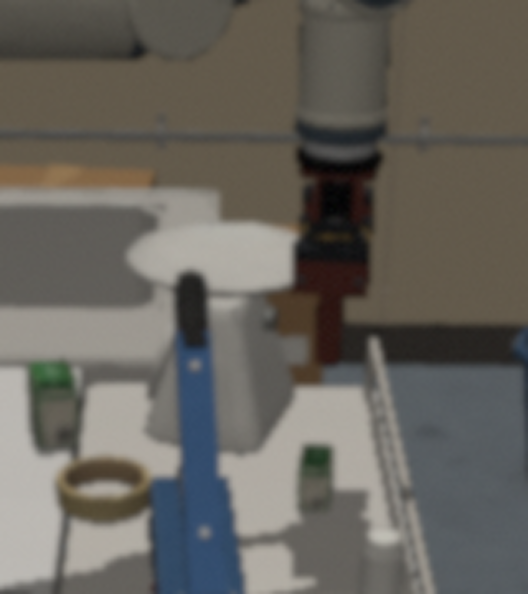

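Request:
send_rows:
  plan:
    - {"slide":[20,0,0],"dr":[0,0,0],"jaw":0.8}
    - {"slide":[20,0,0],"dr":[0,0,0],"jaw":0.8}
    - {"slide":[20,0,0],"dr":[0,0,0],"jaw":0.8}
    - {"slide":[15,0,0],"dr":[0,0,0],"jaw":0.8}
    - {"slide":[0,0,0],"dr":[0,0,0],"jaw":0.8}

```text
t: 27.75
ee_pos: [0.4661, 0.2238, 0.0852]
ee_rot: [0.481, 1.569, -2.766]
contact_force: [-0.3, 1.2, -0.2]
opening: 0.0703
```

```bash
python3 - <<'E'
from h import *
go((.466,.2235,.012),84);print(monitor.observe()['contact_force'])
b=vision.grab_frame('side'); crop(0,b,220,30,380,210,3.3,'pics/s23.png')
E
```

```text
pos [0.4661 0.2238 0.0852] jawang -96.0 tilt [-0.002 -0.001 -1.   ] total slide [73.2  0.3 -0. ]
turn about tool x (deg): -0.0
[-0.26343906  1.16909187 -0.17950982]
```

View pics/s23.png

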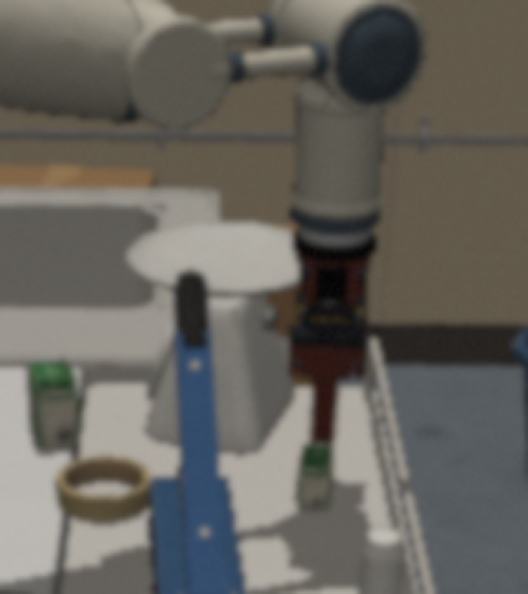

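Request:
send_rows:
  plan:
    - {"slide":[20,0,0],"dr":[0,0,0],"jaw":0.8}
    - {"slide":[20,0,0],"dr":[0,0,0],"jaw":0.8}
    - {"slide":[15,0,0],"dr":[0,0,0],"jaw":0.8}
    - {"slide":[10,0,0],"dr":[0,0,0],"jaw":0.8}
    - {"slide":[0,0,0],"dr":[0,0,0],"jaw":0.8}

```text
t: 28.3
ee_pos: [0.466, 0.2239, 0.0201]
ee_rot: [0.494, 1.569, -2.752]
contact_force: [-0.2, 0.7, 0.1]
opening: 0.07
```

Request:
send_rows:
  plan:
    - {"slide":[0,0,0],"dr":[0,0,0],"jaw":0.8}
    - {"slide":[0,0,0],"dr":[0,0,0],"jaw":0.8}

```text
t: 28.5
ee_pos: [0.4672, 0.2244, 0.0223]
ee_rot: [-2.656, 1.569, 0.38]
contact_force: [0.6, 0.1, 1.0]
opening: 0.0702
```

```bash
python3 - <<'E'
from h import *
go((.466,.2235,.012),84);print(monitor.observe()['contact_force'])
b=vision.grab_frame('side'); crop(0,b,280,110,360,200,6,'pics/s24.png')
E
```

```text
pos [0.4672 0.2244 0.0223] jawang -96.0 tilt [ 0.002  0.001 -1.   ] total slide [10.3  1.   1.1]
turn about tool x (deg): -0.0
[0.56866461 0.10012155 1.02818581]
```

View pics/s24.png

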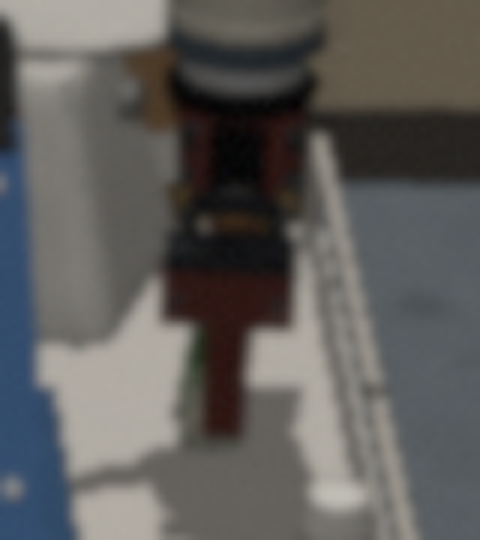

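Request:
send_rows:
  plan:
    - {"slide":[8,0,4],"dr":[0,0,0],"jaw":0.8}
    - {"slide":[0,0,0],"dr":[0,0,0],"jaw":0.8}
    - {"slide":[0,0,0],"dr":[0,0,0],"jaw":0.6}
    - {"slide":[0,0,0],"dr":[0,0,0],"jaw":0.4}
    - {"slide":[0,0,0],"dr":[0,0,0],"jaw":0.3}
  grip_force: 12

```text
t: 29.05
ee_pos: [0.4626, 0.2246, 0.0132]
ee_rot: [-2.499, 1.57, 0.537]
contact_force: [-1.1, 0.2, 0.5]
opening: 0.0498
```

Request:
send_rows:
  plan:
    - {"slide":[0,0,0],"dr":[0,0,0],"jaw":0.3}
    - {"slide":[0,0,0],"dr":[0,0,0],"jaw":0.3}
    - {"slide":[0,0,0],"dr":[0,0,0],"jaw":0.3}

```text
t: 29.35
ee_pos: [0.4627, 0.2245, 0.0132]
ee_rot: [-2.544, 1.57, 0.492]
contact_force: [0.1, -0.2, 0.0]
opening: 0.0421
```

```bash
python3 - <<'E'
from h import *
go((.464,.2235,.012),84);print(monitor.observe()['contact_force'],monitor.observe()['opening'])
E
```

```text
pos [0.4627 0.2245 0.0132] jawang -96.0 tilt [ 0.  0. -1.] total slide [ 1.2  0.9 -1.4]
turn about tool x (deg): -0.0
[ 0.06638812 -0.21567374  0.01528442] 0.04205164397909039
```

Request:
send_rows:
  plan:
    - {"slide":[-20,0,0],"dr":[0,0,0],"jaw":0.3}
    - {"slide":[-30,0,0],"dr":[0,0,0],"jaw":0.3}
    - {"slide":[-40,0,0],"dr":[0,0,0],"jaw":0.3}
    - {"slide":[-40,0,0],"dr":[0,0,0],"jaw":0.3}
    - {"slide":[-40,0,0],"dr":[0,0,0],"jaw":0.3}

```text
t: 29.85
ee_pos: [0.4622, 0.2243, 0.1844]
ee_rot: [0.788, 1.57, -2.459]
contact_force: [0.3, 0.3, -0.0]
opening: 0.0419
```

Request:
send_rows:
  plan:
    - {"slide":[-40,0,0],"dr":[0,0,0],"jaw":0.3}
    - {"slide":[-20,0,0],"dr":[0,0,0],"jaw":0.3}
    - {"slide":[0,0,0],"dr":[0,0,0],"jaw":0.3}
    - {"slide":[0,0,0],"dr":[0,0,0],"jaw":0.3}

```text
t: 30.25
ee_pos: [0.4625, 0.2245, 0.2422]
ee_rot: [0.589, 1.57, -2.658]
contact_force: [-0.4, 0.5, -1.1]
opening: 0.0418
```

```bash
python3 - <<'E'
from h import *
go((.466,-.4475,.25),90);print(monitor.observe()['contact_force'],monitor.observe()['opening'])
b=vision.grab_frame('side'); crop(0,b,260,20,380,140,5,'pics/s25.png')
E
```

```text
pos [0.4625 0.2245 0.2422] jawang -96.0 tilt [-0. -0. -1.] total slide [ -7.6 667.9 -73.9]
turn about tool x (deg): -6.0
[-0.41429462  0.52808323 -1.12959627] 0.041774658455017495
```

View pics/s25.png

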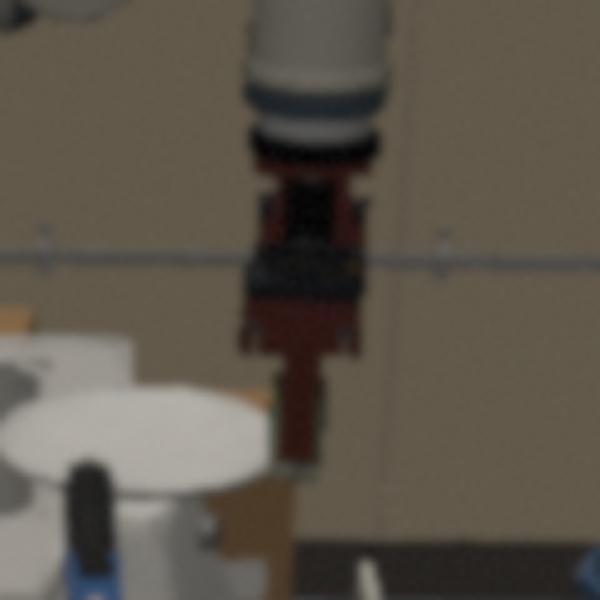

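Request:
send_rows:
  plan:
    - {"slide":[0,0,0],"dr":[-3,0,0],"jaw":0.3}
    - {"slide":[0,0,0],"dr":[-3,0,0],"jaw":0.3}
    - {"slide":[0,20,0],"dr":[0,0,0],"jaw":0.3}
    - {"slide":[0,35,0],"dr":[0,0,0],"jaw":0.3}
    - {"slide":[0,45,0],"dr":[0,0,0],"jaw":0.3}

```text
t: 30.8
ee_pos: [0.4616, 0.1243, 0.24]
ee_rot: [0.132, 1.566, -3.007]
contact_force: [0.8, -0.9, -0.3]
opening: 0.0421
```

Request:
send_rows:
  plan:
    - {"slide":[0,48,0],"dr":[0,0,0],"jaw":0.3}
    - {"slide":[0,48,0],"dr":[0,0,0],"jaw":0.3}
    - {"slide":[0,48,0],"dr":[0,0,0],"jaw":0.3}
    - {"slide":[0,48,0],"dr":[0,0,0],"jaw":0.3}
    - {"slide":[0,48,0],"dr":[0,0,0],"jaw":0.3}

```text
t: 31.3
ee_pos: [0.4613, -0.1172, 0.2405]
ee_rot: [-0.334, 1.567, 2.807]
contact_force: [1.6, -0.3, -0.2]
opening: 0.0422
```

Request:
send_rows:
  plan:
    - {"slide":[0,48,0],"dr":[0,0,0],"jaw":0.3}
    - {"slide":[0,48,0],"dr":[0,0,0],"jaw":0.3}
    - {"slide":[0,48,0],"dr":[0,0,0],"jaw":0.3}
    - {"slide":[0,48,0],"dr":[0,0,0],"jaw":0.3}
    - {"slide":[0,48,0],"dr":[0,0,0],"jaw":0.3}

```text
t: 31.8
ee_pos: [0.4614, -0.3571, 0.2402]
ee_rot: [-0.752, 1.567, 2.389]
contact_force: [0.3, 0.8, -0.4]
opening: 0.0422
```

Request:
send_rows:
  plan:
    - {"slide":[0,35,0],"dr":[0,0,0],"jaw":0.3}
    - {"slide":[0,0,0],"dr":[0,0,0],"jaw":0.3}
    - {"slide":[0,0,0],"dr":[0,0,0],"jaw":0.3}
    - {"slide":[0,0,0],"dr":[0,0,0],"jaw":0.3}

```text
t: 32.2
ee_pos: [0.4623, -0.3894, 0.2419]
ee_rot: [-0.937, 1.569, 2.205]
contact_force: [-0.4, 0.5, -0.9]
opening: 0.0421
```

```bash
python3 - <<'E'
from h import *
go((.466,-.4475,.15),90);print(monitor.observe()['contact_force'],monitor.observe()['opening'])
b=vision.grab_frame('side'); crop(0,b,240,160,400,340,3.3,'pics/s26.png')
b=vision.grab_frame('top'); cv2.imwrite('pics/t26.png',b[:,:,::-1])
E
```

```text
pos [ 0.4623 -0.3894  0.2419] jawang -90.0 tilt [-0.001  0.002 -1.   ] total slide [91.8 58.3 -3.8]
turn about tool x (deg): 0.0
[-0.39789049  0.48173333 -0.87731431] 0.042086188879139154
```

View pics/s26.png

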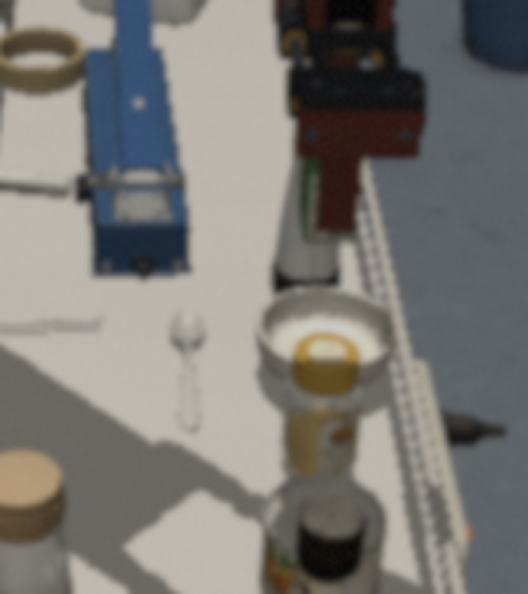

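View pics/t26.png

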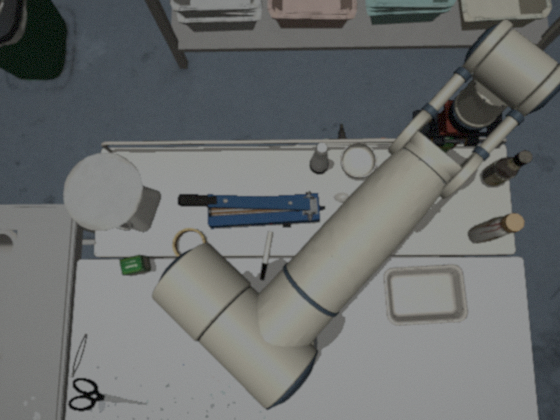

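```bash
python3 - <<'E'
from h import *
a=cv2.cvtColor(cv2.imread('pics/top0.png'),cv2.COLOR_BGR2GRAY)[145:190,415:460]
big=cv2.resize(a,None,fx=4,fy=4,interpolation=cv2.INTER_CUBIC)
c=cv2.HoughCircles(cv2.GaussianBlur(big,(0,0),3),cv2.HOUGH_GRADIENT,1,100,param1=60,param2=12,minRadius=48,maxRadius=66)
print(c)
for x,y,r in c[0]: print(ray('top',(x/4-.375+415,y/4-.375+145),.058), r/4, 445.5*.0375/1.166)
b=vision.grab_frame('side'); crop(0,b,300,280,380,360,6,'pics/s27.png')
E
```

```text
[[[72.5 99.5 53. ]]]
[ 0.45293064 -0.43047865  0.058     ] 13.25 14.327830188679247
```

View pics/s27.png

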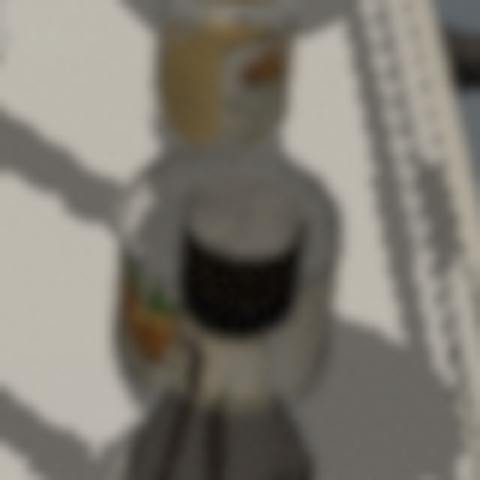

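Request:
send_rows:
  plan:
    - {"slide":[0,25,-3],"dr":[0,0,0],"jaw":0.3}
    - {"slide":[0,20,-2],"dr":[0,0,0],"jaw":0.3}
    - {"slide":[20,13,0],"dr":[0,0,0],"jaw":0.3}
    - {"slide":[40,0,0],"dr":[0,0,0],"jaw":0.3}
    - {"slide":[40,0,0],"dr":[0,0,0],"jaw":0.3}

```text
t: 32.85
ee_pos: [0.468, -0.4485, 0.1433]
ee_rot: [2.348, 1.568, -0.793]
contact_force: [-0.0, -0.5, -0.9]
opening: 0.0421
```

Request:
send_rows:
  plan:
    - {"slide":[20,0,0],"dr":[0,0,0],"jaw":0.3}
    - {"slide":[20,0,0],"dr":[0,0,0],"jaw":0.3}
    - {"slide":[0,0,0],"dr":[0,0,0],"jaw":0.3}
    - {"slide":[0,0,0],"dr":[0,0,0],"jaw":0.3}
    - {"slide":[0,0,0],"dr":[0,0,0],"jaw":0.3}

```text
t: 33.35
ee_pos: [0.4681, -0.4488, 0.1053]
ee_rot: [2.324, 1.568, -0.818]
contact_force: [-0.1, -0.2, -0.4]
opening: 0.042
```

```bash
python3 - <<'E'
from h import *
go((.467,-.448,.073),90);print(monitor.observe()['contact_force'],monitor.observe()['opening'])
b=vision.grab_frame('side'); crop(0,b,280,240,400,360,5,'pics/s28.png')
E
```

```text
pos [ 0.4681 -0.4488  0.1053] jawang -90.0 tilt [ 0.002 -0.002 -1.   ] total slide [32.3 -0.8  1.1]
turn about tool x (deg): 0.0
[-0.072699   -0.17159506 -0.41633793] 0.04204551553951048
```

View pics/s28.png

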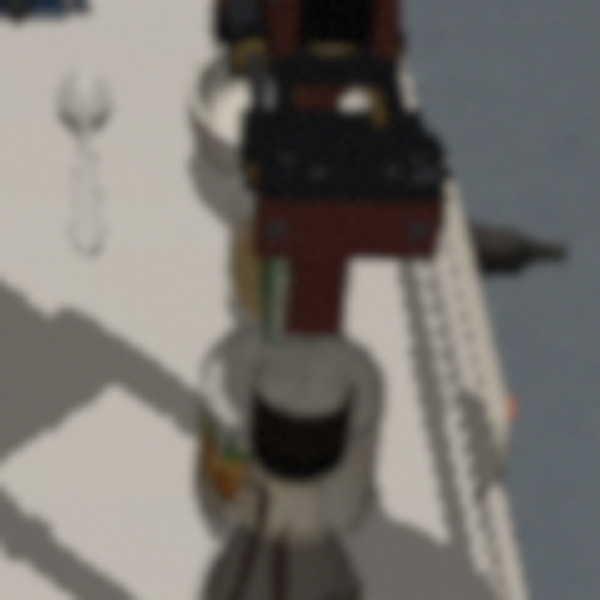

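Request:
send_rows:
  plan:
    - {"slide":[15,0,0],"dr":[0,0,0],"jaw":0.3}
    - {"slide":[10,0,0],"dr":[0,0,0],"jaw":0.3}
    - {"slide":[4,0,0],"dr":[0,0,0],"jaw":0.3}
    - {"slide":[0,0,0],"dr":[0,0,0],"jaw":0.3}
    - {"slide":[0,0,0],"dr":[0,0,0],"jaw":0.3}

```text
t: 33.9
ee_pos: [0.4672, -0.4485, 0.0739]
ee_rot: [-0.833, 1.57, 2.308]
contact_force: [1.3, 0.5, -0.5]
opening: 0.042
```

Request:
send_rows:
  plan:
    - {"slide":[0,0,0],"dr":[0,0,0],"jaw":0.3}
    - {"slide":[0,0,0],"dr":[0,0,0],"jaw":0.3}

```text
t: 34.1
ee_pos: [0.4674, -0.4487, 0.0745]
ee_rot: [2.332, 1.57, -0.81]
contact_force: [0.0, 0.9, -0.0]
opening: 0.042
```

Request:
send_rows:
  plan:
    - {"slide":[1,0,0],"dr":[0,0,0],"jaw":0.3}
    - {"slide":[1,0,0],"dr":[0,0,0],"jaw":0.3}
    - {"slide":[0,0,0],"dr":[0,0,0],"jaw":0.3}
    - {"slide":[0,0,0],"dr":[0,0,0],"jaw":0.3}

```text
t: 34.5
ee_pos: [0.4672, -0.4485, 0.0719]
ee_rot: [-0.84, 1.571, 2.301]
contact_force: [-0.1, -0.2, -0.2]
opening: 0.0423
```

Request:
send_rows:
  plan:
    - {"slide":[1,0,0],"dr":[0,0,0],"jaw":0.3}
    - {"slide":[0,0,0],"dr":[0,0,0],"jaw":0.3}
    - {"slide":[0,0,0],"dr":[0,0,0],"jaw":0.3}

```text
t: 34.8
ee_pos: [0.4674, -0.4486, 0.0712]
ee_rot: [2.348, 1.57, -0.794]
contact_force: [0.4, 0.3, 0.8]
opening: 0.0422
```

Request:
send_rows:
  plan:
    - {"slide":[0.7,0,0],"dr":[0,0,0],"jaw":0.3}
    - {"slide":[0,0,0],"dr":[0,0,0],"jaw":0.3}
    - {"slide":[0,0,0],"dr":[0,0,0],"jaw":0.3}

```text
t: 35.1
ee_pos: [0.4674, -0.4486, 0.0712]
ee_rot: [2.337, 1.57, -0.805]
contact_force: [-0.4, 1.6, 5.7]
opening: 0.0421
```

Contact with the tin. Release and lift.

Request:
send_rows:
  plan:
    - {"slide":[0,0,0],"dr":[0,0,0],"jaw":0.55}
    - {"slide":[0,0,0],"dr":[0,0,0],"jaw":0.65}
    - {"slide":[0,0,0],"dr":[0,0,0],"jaw":0.65}
    - {"slide":[0,0,0],"dr":[0,0,0],"jaw":0.65}
    - {"slide":[-20,0,0],"dr":[0,0,0],"jaw":0.65}

```text
t: 35.6
ee_pos: [0.466, -0.4471, 0.0866]
ee_rot: [-0.816, 1.564, 2.325]
contact_force: [-0.2, 0.6, -0.7]
opening: 0.0571
```

Request:
send_rows:
  plan:
    - {"slide":[-40,0,0],"dr":[0,0,0],"jaw":0.65}
    - {"slide":[-45,0,0],"dr":[0,0,0],"jaw":0.65}
    - {"slide":[-45,0,0],"dr":[0,0,0],"jaw":0.65}
    - {"slide":[-45,0,0],"dr":[0,0,0],"jaw":0.65}
    - {"slide":[0,0,0],"dr":[0,0,0],"jaw":0.65}

```text
t: 36.1
ee_pos: [0.4684, -0.4497, 0.2745]
ee_rot: [2.325, 1.557, -0.817]
contact_force: [0.2, 0.5, 1.1]
opening: 0.0576
```

```bash
python3 - <<'E'
from h import *
go((.467,.05,.28),90)
E
```

```text
pos [ 0.4684 -0.4497  0.2745] jawang -90.0 tilt [ 0.009 -0.01  -1.   ] total slide [ -10.4 -499.6    1.5]
turn about tool x (deg): -0.0
```

Move aside at height (over the empty row space) so the top camera sees everything.

Request:
send_rows:
  plan:
    - {"slide":[-10,-40,0],"dr":[0,0,0],"jaw":0.65}
    - {"slide":[0,-50,0],"dr":[0,0,0],"jaw":0.65}
    - {"slide":[0,-50,0],"dr":[0,0,0],"jaw":0.65}
    - {"slide":[0,-50,0],"dr":[0,0,0],"jaw":0.65}
    - {"slide":[0,-50,0],"dr":[0,0,0],"jaw":0.65}

```text
t: 36.6
ee_pos: [0.4669, -0.2066, 0.2744]
ee_rot: [-0.693, 1.57, 2.448]
contact_force: [0.6, 0.0, 1.0]
opening: 0.0571
```

Request:
send_rows:
  plan:
    - {"slide":[0,-50,0],"dr":[0,0,0],"jaw":0.65}
    - {"slide":[0,-50,0],"dr":[0,0,0],"jaw":0.65}
    - {"slide":[0,-50,0],"dr":[0,0,0],"jaw":0.65}
    - {"slide":[0,-50,0],"dr":[0,0,0],"jaw":0.65}
    - {"slide":[0,-50,0],"dr":[0,0,0],"jaw":0.65}

```text
t: 37.1
ee_pos: [0.4669, 0.0434, 0.2746]
ee_rot: [0.02, 1.571, -3.122]
contact_force: [0.3, 0.5, -0.8]
opening: 0.0568
```

Request:
send_rows:
  plan:
    - {"slide":[0,0,0],"dr":[0,0,0],"jaw":0.65}
    - {"slide":[0,0,0],"dr":[0,0,0],"jaw":0.65}

```text
t: 37.3
ee_pos: [0.4673, 0.0424, 0.2747]
ee_rot: [0.538, 1.57, -2.601]
contact_force: [-0.4, -0.6, -0.3]
opening: 0.0571
```

```bash
python3 - <<'E'
from h import *
b=vision.grab_frame('top'); cv2.imwrite('pics/t30.png',b[:,:,::-1]); crop(0,b,300,130,460,250,5,'pics/t30c.png')
b=vision.grab_frame('side'); cv2.imwrite('pics/s30.png',b[:,:,::-1]); crop(0,b,270,190,390,340,4,'pics/s30c.png')
E
```

```text
(no output)
```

View pics/t30c.png

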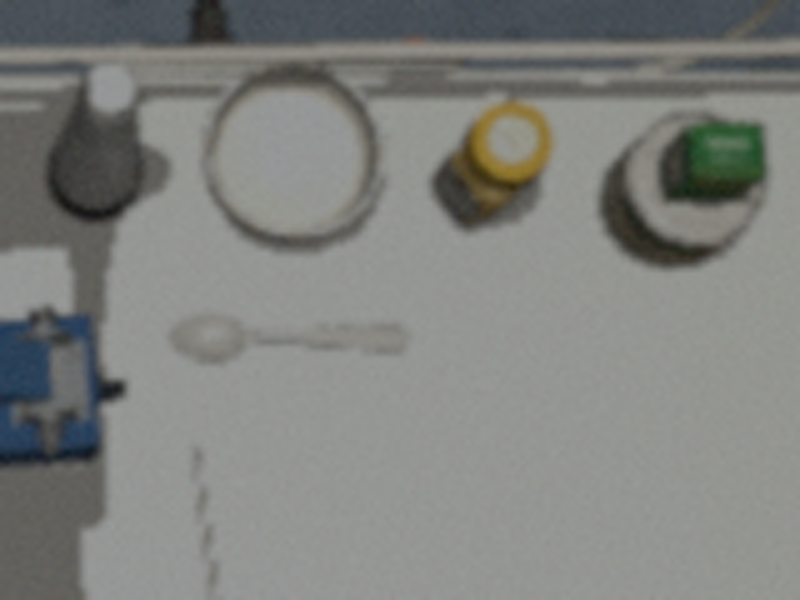

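View pics/s30c.png

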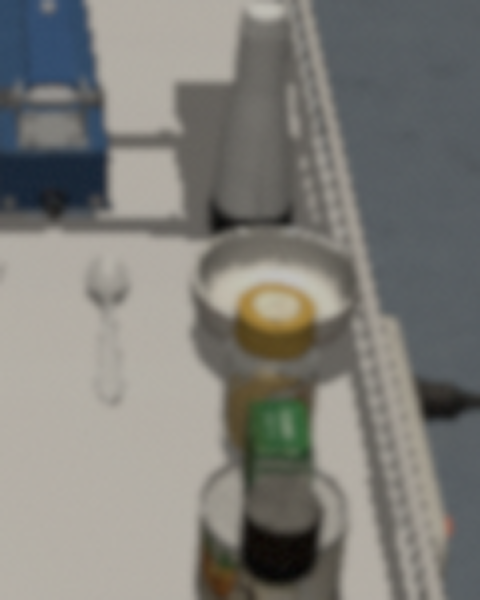

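```bash
python3 - <<'E'
from h import *
f=lambda x,y:(x/5+300-.4,y/5+130-.4)
g=lambda x,y:(x/4+270-.375,y/4+190-.375)
for n,p,z in [('tea top',(728,154),.108),('tin top',(695,180),.058),('jar',(511,142),.1),('mill top',(111,89),.165),('mill foot',(97,166),.01),('bowl',(295,157),.045),('spoon L',(170,334),.006),('spoon R',(408,338),.006)]: print(n,ray('top',f(*p),z).round(4))
for n,p,z in [('tea top',(280,427),.108),('jar',(277,300),.1),('bowl',(275,278),.045),('mill top',(266,9),.165)]: print('side',n,ray('side',g(*p),z).round(4))
s=monitor.observe(); print(s['t'],s['contact_force'])
E
```

```text
tea top [ 0.4632 -0.4479  0.108 ]
tin top [ 0.4636 -0.4467  0.058 ]
jar [ 0.4731 -0.339   0.1   ]
mill top [ 0.4826 -0.1275  0.165 ]
mill foot [ 0.4885 -0.1287  0.01  ]
bowl [ 0.4823 -0.2348  0.045 ]
spoon L [ 0.3923 -0.168   0.006 ]
spoon R [ 0.389 -0.3    0.006]
side tea top [ 0.4647 -0.4519  0.108 ]
side jar [ 0.4746 -0.3388  0.1   ]
side bowl [ 0.4863 -0.2442  0.045 ]
side mill top [ 0.4829 -0.1358  0.165 ]
37.4 [-0.49116088 -0.29460114 -0.2207672 ]
```

```bash
python3 - <<'E'
from workcell import robot
print(robot.finish_job())
E
```

```text
the job is handed in; nothing more can be done
None
```

The tasting place is laid out and the job was handed in at about 37 s; the interface gave no verdict.

Last camera checks, with the arm moved clear of everything. Offsets are in the bowl's frame: x away from the robot, y to its left.

| Thing | Measured offset | Wanted |
|---|---|---|
| Mill | x about 0, y +107 mm, upright | x 0 ±15 mm, y +92 to +122 mm |
| Jar | x −9 mm, y −104 mm, upright | half-way to the tin: x −9 mm, y −106 mm |
| Spoon | x −92 mm, y +1 mm, about 1.5° off crosswise, scoop left | x −79 to −109 mm, y ±15 mm, under 10° |
| Small carton | within about 2 mm of the tin's middle (top camera), upright | within 12 mm |

- **Bowl and tin:** both measure within a few mm of where they started.
- **Spoon grasp:** the first try failed. The fingers closed on top of the spoon before the arm had fully come down. I lifted, saw the spoon had not moved, and gripped it properly the second time.
- **Camera disagreement:** the side camera put the bowl's centre and the mill's top about 8–9 mm further to the right than the top camera did. The side bowl centre was an eyeballed pixel, so I trusted the top camera. For the jar and the carton the two cameras agreed to about 4 mm.
- **Mill foot:** the top camera put it about 6 mm further back than the mill's top. I took this as measuring error, because the mill looked upright in both views.

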